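# Load a stud magazine and lock its rail

### The arm

A 6-joint arm with a two-finger parallel gripper is mounted at the origin on the work surface. World frame = base frame: x ahead of the robot, y to its left, z up, the work surface at z = 0. Lengths are in m, angles in rad, forces in N, time in s.
With the tool pointing down it reaches from about 0.3 to 0.875 m from the base axis. Payload 6.4 kg.
Tool frame: the origin (TCP) lies at the very end of the fingers, on their centre line; the grasp point (between the pads) lies 19 mm behind it (ctrl.tcp_to_grasp is the distance from the TCP to the grasp point, in m); z points along the fingers, y is the line along which they close (so a half turn about z gives the same grasp; the last joint's range is limited). The gripper opens to 85 mm and grips with 20 to 120 N. Pads are 22 mm wide; open, the fingers measure 114 mm over their backs; the gripper's body (76 mm by 85 mm) begins 54 mm behind the grasp point. The pads swing forward as they close: fully open they stand 13 mm farther back than shut.
Start: joints at [1.11, 0.181, 1.607, -0, 1.354, -0.206], TCP at [0.145, 0.556, 0.196] pointing down, gripper open.
Joint ranges: [-2.99, 2.99], [-0.89, 2.07], [0.3, 2.58], [-1.14, 4.28], [0, 2.63], [-3.12, 3.12]. Speed limits (rad/s): [2.57, 2.57, 3.01, 3.14, 3.14, 3.14].

### API

Orientations are given as a unit quaternion [w, x, y, z].
In Python, from cell import ctrl gives the robot as it stands.
- The arm moves only by the shell command python3 -m crank 'ROWS' [OPENING] [FORCE]. ROWS is JSON, a list of rows, each an object with "translation": the shift along the tool's x, y, z each as a share of 80 mm, from -1 to 1, a list of three; "roll": the turn about the tool's z as a share of 360 degrees, from -1 to 1. A call has 1 to 8 rows; each row shifts and turns the commanded pose from where the row before left it, along the tool's axes as they then stand; what a row does not reach is not made up. A row lasts 1/10 s, in which the tool goes at most 50 mm and 8.59 degrees, less where a joint would pass 70% of its speed; a pose out of reach is approached as far as the arm can. A call with a number of a shift or a turn outside -1 to 1 is refused whole. A call with a gripper value outside its range is refused whole. OPENING is the opening, from 0 (shut) to 1 (fully open), set as the call begins (- or left out, the last holds). The fingers move at their own pace and stop on an object; FORCE is the grip in N (left out, the last holds). Time passes only in rows, so rows that do not move let the fingers close. It gives the time, the measured TCP pose, the force, the opening and the grip force at its end, in the units of the state.
- ctrl.read_state(): the state, without advancing time (a new reading comes with each control period).
- ctrl.camera(name): name is "scene" or "top" or "wrist"; returns the picture (420x560x3 uint8, red, green, blue); there is no depth.
- ctrl.camera_params(name): a dict with "intrinsics" (3x3 intrinsics, pixels), "dist" ([k1, k2, p1, p2, k3] as OpenCV has them; the pictures are not rectified), "world_to_cam" (4x4, takes a point from world to camera coordinates). Camera axes: x right, y up, looking along -z (the intrinsics and any distortion apply to the point x, -y, -z); pixel columns grow to the right and rows downward; lengths in m; the calibration is good to about 2 mm. A picture is of the moment at which its call begins: read the wrist's pose just before it. camera_params takes no time and is no camera call; for the wrist camera it gives the pose at the moment of the call.
- ctrl.sign_off(): hands the job in; it is judged then, once.
Trained networks look in the newest picture that a camera, given by its name, has taken for a name from the list of things; names that differ only in an ending like _2 or _b are one class to them, and where a whole thing is asked for, a point or a joint stands for the part that bears it (a point fixed in the world has none). Each returns a list of dicts, best first, with "score" (0 to 1); they miss things now and then, are a little off and sometimes report something else, mostly with a low value. They report only what shows in the picture. A call takes as long as a camera call. They do not tell look-alikes from the thing itself.
- ctrl.regions_of(camera, query): "mask" (420x560 bool, what is visible of it) and "rect" ([left, top, right, bottom] in pixels, round what is visible of it).
The state is a dict: "t": time; "joints": joint angles; "qd": joint speeds; "joint_efforts": joint torques, N m; "eef_pos": TCP position; "eef_rot": TCP orientation; "wrist_force": force on the tool from outside, world axes, zero at the start; "torque": the same for the moment, N m; "opening": finger opening in m; "grasp_force": force on a finger pad.
Only numpy, scipy, OpenCV 4.12 (cv2) and the standard library are available. Lean on these libraries where they do the work, as an engineer would, in place of code of your own. Each camera call takes 0.05 s, during which the arm holds its last target. There are 200 camera calls.

### The job

Load the full strip of ten brass studs into the channel of the magazine: push its end against the spring follower until the other end drops behind the nose lip, so that the strip stands flat on the channel floor. Then slide the cover rail fully shut over the strip, and lock it by sliding the plain steel keeper plate fully down into the slot behind the rail. Leave the half-used strip of five studs in the rack, and the castings and grinder on the mat, where they are.

Things in the scene. Friction and masses are not known exactly. Their poses are not given: they have to be found in the camera images.
- magazine: Grey steel magazine fixed to the bench, base plate 110 (x) x 290 (y) mm. Origin on the underside, below the loaded strip's middle. An open-topped channel runs along y, centred on x=0, 12.5 mm wide; floor 20 mm above the bench, walls 24 mm high above that floor, their top 5 mm flared out to 18.5 mm. At the -y end (nose) a lip 8 mm high, 14 mm thick, crosses it, inner face at y=-50 mm.
- seat (a point): Point on the channel floor where the middle of the full strip's underside stands when loaded, the strip then reaching from the lip (y=-50 mm) to the follower (y=+50 mm). Axes as the magazine's: y along the channel away from the nose, z up. Nothing beyond the lip is higher than the channel walls.
- follower_face (a point): Middle of the top edge of the follower's front face (the face that looks to -y, to the nose). The follower is a steel block 11 mm wide, 24 mm long, its top 26 mm and its underside 1 mm above the channel floor. Unpushed, its face is only 82 mm from the lip.
- follower (a joint): How far the follower is pushed back from the nose, in m: 0 unpushed, 0.018 with the full strip loaded, stop at 0.040. A spring pushes it to the nose with 4 N at 0 plus 0.2 N per mm.
- rail_grip (a point): Middle of the top of the cover rail's upright black fin, 24 (x) x 8 (y) mm, 26 mm tall, its top 103 mm above the bench. The rail is an aluminium inverted U riding on the channel walls: 28 mm wide (20 inside), reaching 15 mm from the fin's centre to -y and 91 mm to +y; ceiling 53, top 57 mm above the channel floor. It clears a strip standing on the floor but hits one riding on the lip.
- rail (a joint): How far the rail is open, in m: 0 shut (covers y=-50 to +56 mm of the magazine, fin at y=-35 mm), stop at 0.160. It opens to the magazine's +y and stays where it is left (about 4 N of friction). It starts open, clear of the strip's place.
- slot (a point): Keeper slot, 66 mm from the seat along +y, just behind the shut rail: midway between its two cheeks, at the sills where the plate's lower edge rests, 49 mm above the bench. Axes as the magazine's. It takes the plate upright across the channel: 10.5 mm wide in y, 59 mm long in x, 26 mm deep, mouth flared 3 mm. Cheeks at x = 16 to 36 mm either side, tops 75 mm above bench. An open rail blocks it.
- strip: The full strip: ten upright brass studs side by side joined by a grey band, 100 mm long (y) x 10 mm thick (x) x 50 mm tall, 0.33 kg. Origin in the middle of the underside. Stands on edge in one of the rack's three grooves.
- short_strip: Half-used strip, to be left alone: five such studs, 50 mm long (y) x 10 mm (x) x 50 mm tall. Origin in the middle of the underside. In another groove.
- keeper: Keeper: plain flat steel plate 52 mm wide (y) x 8 mm thick (x) x 60 mm tall (z), 0.19 kg. Origin in the middle of its lower edge face. Stands upright in another groove of the rack.
- rack: Fixed wooden block 150 (x) x 130 (y) x 38 mm tall with three grooves along its y at x=-52, 0 and +52 mm, each 13 mm wide and 18 mm deep (groove floor 20 mm above the bench). Origin in the middle of the underside. Which groove holds which piece varies.
- casting_a: Brass valve casting lying on the blue mat, about 70 x 65 x 42 mm, a bystander. Origin at the underside.
- casting_b: A second, equal brass casting on the mat, a bystander.
- grinder: Black rotary grinder, 44 mm thick, 200 mm long, lying on the mat, a bystander.
There are look-alikes about, which are no part of the job. There is more than one size of the keeper; the job needs the middle-sized.

How it is judged:
On the way, in this order (a step that is already met when the one before it is completed fails the run):
1. the full strip stands on the channel floor between lip and pushed-back follower, the rail still open (x of strip in the frame of seat between -0.004 and 0.004 m and y of strip in the frame of seat between -0.004 and 0.006 m and z of strip in the frame of seat between -0.003 and 0.003 m and angle between strip's own z axis and vertical below 0.15 rad and angle between the y axis of strip and the y axis of magazine, either way round below 0.06 rad and value of joint follower between 0.012 and 0.026 m and value of joint rail above 0.06 m), for 0.2 s.
2. the rail is fully shut over the loaded strip, the keeper not yet in the slot (x of strip in the frame of seat between -0.004 and 0.004 m and y of strip in the frame of seat between -0.004 and 0.006 m and z of strip in the frame of seat between -0.003 and 0.003 m and angle between strip's own z axis and vertical below 0.15 rad and angle between the y axis of strip and the y axis of magazine, either way round below 0.06 rad and value of joint follower between 0.012 and 0.026 m and value of joint rail below 0.007 m and not (x of keeper in the frame of slot between -0.005 and 0.005 m and y of keeper in the frame of slot between -0.004 and 0.004 m and z of keeper in the frame of slot between -0.003 and 0.004 m and angle between keeper's own z axis and vertical below 0.12 rad and angle between the y axis of keeper and the x axis of magazine, either way round below 0.12 rad)), for 0.2 s.
At the end, for the whole second after the job is handed in: Full strip seated (4 mm across, -4 to 6 along, 3 in height; parallel 0.06, upright 0.15 rad), follower pushed back 12 to 26 mm; rail open under 7 mm; keeper down in its slot (5 mm along its width, 4 through its thickness, 4 in height; upright and square 0.12 rad); both at rest (x of strip in the frame of seat between -0.004 and 0.004 m and y of strip in the frame of seat between -0.004 and 0.006 m and z of strip in the frame of seat between -0.003 and 0.003 m and angle between strip's own z axis and vertical below 0.15 rad and angle between the y axis of strip and the y axis of magazine, either way round below 0.06 rad and value of joint follower between 0.012 and 0.026 m and value of joint rail below 0.007 m and x of keeper in the frame of slot between -0.005 and 0.005 m and y of keeper in the frame of slot between -0.004 and 0.004 m and z of keeper in the frame of slot between -0.003 and 0.004 m and angle between keeper's own z axis and vertical below 0.12 rad and angle between the y axis of keeper and the x axis of magazine, either way round below 0.12 rad and linear speed of each of strip, keeper below 0.02 m/s); the robot touches nothing.
It fails at once if the half-used strip is moved by more than 30 mm (distance of short_strip from where it was at the start of the episode above 0.03 m).
It fails at once if the first casting is moved by more than 30 mm (distance of casting_a from where it was at the start of the episode above 0.03 m).
It fails at once if the second casting is moved by more than 30 mm (distance of casting_b from where it was at the start of the episode above 0.03 m).
It fails at once if the grinder is moved by more than 30 mm (distance of grinder from where it was at the start of the episode above 0.03 m).
It also fails if it takes over 67 s, if anything falls off the work surface, if the arm or the gripper's body presses on something with over 40 N, if the wrist force passes 120 N, or if a joint passes its speed limit or range.

## Working session

There is one attempt and no reset: what is moved stays moved. The work goes in short steps, Python scripts to look and compute and a shell command to move; the robot and the scene stay as the last step left them, time stands still between calls to the robot, and variables do not carry over. Pictures are saved under pics/ and viewed, at most 10 in all, crops included, and the job is handed in when it is done.

```bash
mkdir -p pics; ls
python3 - <<'E'
from cell import ctrl
import cv2,numpy as np
s=ctrl.read_state();print({k:np.round(v,3).tolist() for k,v in s.items()})
a=ctrl.camera("top");b=ctrl.camera("scene")
cv2.imwrite("pics/top0.png",a[:,:,::-1]);cv2.imwrite("pics/scene0.png",b[:,:,::-1])
for c in("top","scene"):
    for q in["magazine","rack","strip","short_strip","keeper","rail","follower","casting_a","grinder"]:
        print(c,q,[(round(d["score"],2),np.round(d["rect"]).tolist(),int(d["mask"].sum())) for d in ctrl.regions_of(c,q)][:4])
    p=ctrl.camera_params(c);print(np.round(p["world_to_cam"],3).tolist(),np.round(p["intrinsics"],1).tolist(),p["dist"])
E
```

```text
pics
{'t': 0.0, 'joints': [1.11, 0.182, 1.608, 0.0, 1.354, -0.206], 'qd': [0.0, -0.001, 0.001, 0.001, -0.001, -0.0], 'joint_efforts': [-0.001, -44.486, -35.134, -0.0, 0.009, 0.0], 'eef_pos': [0.145, 0.556, 0.195], 'eef_rot': [-0.0, 0.127, 0.992, -0.001], 'wrist_force': [-0.519, 0.071, 0.45], 'torque': [-0.052, -0.026, -0.037], 'grasp_force': 0.0, 'opening': 0.086}
top magazine [(0.89, [119.0, 226.0, 238.0, 275.0], 4891)]
top rack [(0.74, [312.0, 215.0, 373.0, 290.0], 2600)]
top strip [(0.49, [326.0, 240.0, 365.0, 257.0], 190), (0.32, [167.0, 246.0, 195.0, 254.0], 126)]
top short_strip [(0.43, [323.0, 264.0, 342.0, 276.0], 100)]
top keeper [(0.84, [391.0, 195.0, 424.0, 210.0], 302), (0.55, [338.0, 223.0, 358.0, 237.0], 153), (0.4, [121.0, 223.0, 238.0, 273.0], 4861)]
top rail [(0.55, [119.0, 241.0, 166.0, 255.0], 533)]
top follower [(0.58, [166.0, 246.0, 192.0, 250.0], 58)]
top casting_a [(0.62, [207.0, 142.0, 230.0, 170.0], 466), (0.55, [259.0, 140.0, 288.0, 168.0], 464), (0.44, [168.0, 246.0, 195.0, 253.0], 67)]
top grinder [(0.6, [306.0, 154.0, 373.0, 172.0], 996)]
[[-0.013, -1.0, 
[... 583 characters left out ...]
2)]
scene keeper [(0.94, [202.0, 237.0, 228.0, 258.0], 377), (0.77, [154.0, 305.0, 201.0, 337.0], 916), (0.59, [141.0, 274.0, 164.0, 292.0], 212)]
scene rail [(0.59, [339.0, 125.0, 373.0, 154.0], 554)]
scene follower [(0.66, [285.0, 126.0, 385.0, 201.0], 3480), (0.38, [324.0, 155.0, 336.0, 162.0], 80)]
scene casting_a [(0.91, [366.0, 218.0, 399.0, 245.0], 575), (0.77, [329.0, 250.0, 361.0, 284.0], 635)]
scene grinder [(0.91, [233.0, 285.0, 310.0, 342.0], 1751)]
[[0.664, 0.748, -0.016, -0.371], [-0.564, 0.514, 0.647, 0.317], [0.492, -0.421, 0.762, -1.353], [0.0, 0.0, 0.0, 1.0]] [[429.7, 0.0, 277.7], [0.0, 429.7, 211.3], [0.0, 0.0, 1.0]] [-0.0398406  0.         0.         0.         0.       ]
```

Run:
```python
import cv2,numpy as np
a=cv2.imread("pics/top0.png")[130:300,100:440];cv2.imwrite("pics/v1.png",cv2.resize(a,(800,400),interpolation=cv2.INTER_CUBIC))
b=cv2.imread("pics/scene0.png")[110:350,130:410];cv2.imwrite("pics/v2.png",cv2.resize(b,(700,600),interpolation=cv2.INTER_CUBIC))
```

```text
(no output)
```

View pics/v1.png

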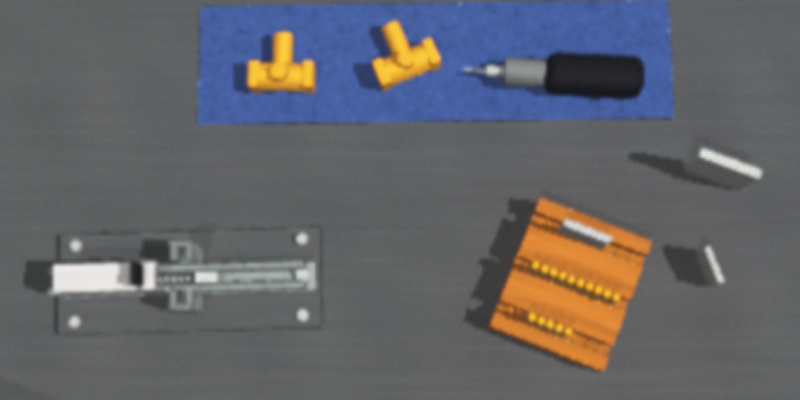

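View pics/v2.png

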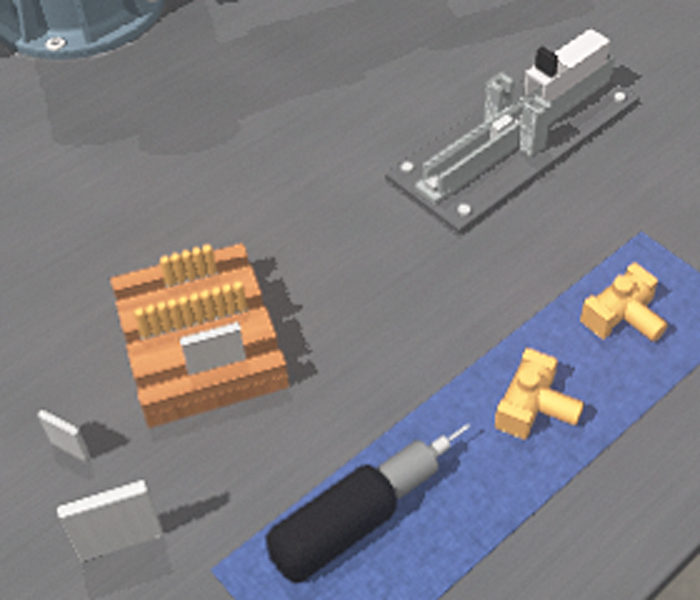

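Top view (v1): the full strip of ten studs is in the middle groove (575,282), the half strip in the lower one (550,323), a plate in the rack's upper groove (587,232). Loose plates stand at (730,163), larger, and (712,265), smaller. The magazine lies left with its nose to the right; the rail is at the far left. The rack plate should be the middle-sized keeper, which I will confirm by measuring.

```bash
cat > h.py <<'E'
from cell import ctrl
import cv2,numpy as np
from scipy.spatial.transform import Rotation as Ro
F=np.diag([1.,-1,-1])
def ray(P,uv):
    n=cv2.undistortPoints(np.array(uv,float).reshape(-1,1,2),P["intrinsics"],np.array(P["dist"]))[:,0]
    W=np.array(P["world_to_cam"]);R,t=W[:3,:3],W[:3,3]
    d=(np.c_[n,np.ones(len(n))]@F)@R
    return -R.T@t,d
def onz(P,uv,z):
    o,d=ray(P,uv);z=np.broadcast_to(z,len(d));return o+d*((z-o[2])/d[:,2])[:,None]
def proj(P,X):
    W=np.array(P["world_to_cam"]);c=(np.atleast_2d(X)@W[:3,:3].T+W[:3,3])@F
    return cv2.projectPoints(c,np.zeros(3),np.zeros(3),P["intrinsics"],np.array(P["dist"]))[0][:,0]
def go(target,yaw=None):
    """shift (mm, tool axes) to target TCP; yaw = wanted world direction of tool y (rad, mod pi)"""
    s=ctrl.read_state();q=s["eef_rot"];R=Ro.from_quat([q[1],q[2],q[3],q[0]]).as_matrix()
    p=np.array(s["eef_pos"]);ay=np.arctan2(R[1,1],R[0,1])
    print("pos",p.round(4),"toolx",R[:,0].round(3),"tooly yaw deg",np.degrees(ay).round(2),"j6",round(s["joints"][5],2))
    d=R.T@(np.array(target)-p);print("shift mm",(d*1e3).round(1),"share",(d/.08).round(3))
    if yaw is not None:
        w=(yaw-ay+np.pi/2)%np.pi-np.pi/2;print("roll deg",np.degrees(-w).round(2),"share",(-w/2/np.pi).round(4))
E
python3 - <<'E'
from h import *
P=ctrl.camera_params("top");f=lambda L:[[100+u/2.353,130+v/2.353] for u,v in L]
print("rack",onz(P,f([(540,197),(652,238),(605,370),(490,328)]),.038).round(3).tolist())
print("strip ends",onz(P,f([(530,265),(622,297)]),.07).round(3).tolist())
print("rackplate",onz(P,f([(563,224),(612,240)]),.08).round(3).tolist())
print("big/small",onz(P,f([(699,152),(762,173)]),.07).round(3).tolist(),onz(P,f([(706,245),(722,282)]),.05).round(3).tolist())
print("mag base",onz(P,f([(57,234),(321,227),(322,327),(58,334)]),.008).round(3).tolist())
m=onz(P,f([(57,234),(321,227),(322,327),(58,334)]),.008).mean(0);print(m)
W=ctrl.camera_params("wrist");s=ctrl.read_state();print(np.array(W["world_to_cam"]).round(3).tolist(),np.round(W["intrinsics"],1).tolist());print((-W["world_to_cam"][:3,:3].T@W["world_to_cam"][:3,3]).round(3))
go([m[0],m[1],.33])
E
```

```text
rack [[0.631, -0.164, 0.038], [0.584, -0.284, 0.038], [0.444, -0.228, 0.038], [0.49, -0.107, 0.038]]
strip ends [[0.554, -0.148, 0.07], [0.519, -0.244, 0.07]]
rackplate [[0.595, -0.183, 0.08], [0.578, -0.234, 0.08]]
big/small [[0.672, -0.332, 0.07], [0.648, -0.398, 0.07]] [[0.574, -0.339, 0.05], [0.535, -0.354, 0.05]]
mag base [[0.601, 0.371, 0.008], [0.605, 0.077, 0.008], [0.495, 0.076, 0.008], [0.491, 0.366, 0.008]]
[0.54804255 0.22242669 0.008     ]
[[0.253, 0.968, -0.001, -0.574], [-0.917, 0.239, -0.32, 0.042], [-0.309, 0.082, 0.947, -0.381], [0.0, 0.0, 0.0, 1.0]] [[339.9, 0.0, 277.7], [0.0, 339.9, 206.3], [0.0, 0.0, 1.0]]
[0.066 0.577 0.374]
pos [0.1449 0.5564 0.1961] toolx [-0.968  0.252 -0.   ] tooly yaw deg 75.4 j6 -0.21
shift mm [-474.3 -221.6 -133.9] share [-5.929 -2.77  -1.674]
```

```bash
python3 -m crank '[{"translation":[-0.5,-0.23,0],"roll":0},{"translation":[-0.5,-0.23,0],"roll":0},{"translation":[-0.5,-0.23,0],"roll":0},{"translation":[-0.5,-0.23,0],"roll":0},{"translation":[-0.5,-0.23,0],"roll":0},{"translation":[-0.5,-0.23,0],"roll":0},{"translation":[-0.5,-0.23,0],"roll":0},{"translation":[-0.5,-0.23,0],"roll":0}]' 1
python3 -m crank '[{"translation":[-0.5,-0.23,0],"roll":0},{"translation":[-0.5,-0.23,0],"roll":0},{"translation":[-0.5,-0.23,0],"roll":0},{"translation":[0,0,0],"roll":-0.02},{"translation":[0,0,0],"roll":-0.02},{"translation":[0,0,0],"roll":0},{"translation":[0,0,0],"roll":0}]'
python3 - <<'E'
from h import *
W=ctrl.camera_params("wrist");a=ctrl.camera("wrist");cv2.imwrite("pics/w1.png",a[:,:,::-1]);np.savez("w1.npz",**W)
for q in["magazine","rail","follower","rail_grip"]:
    print(q,[(round(d["score"],2),np.round(d["rect"]).tolist()) for d in ctrl.regions_of("wrist",q)][:3])
go([.548,.222,.2],np.pi/2)
E
```

```text
t: 1.8
eef_pos: [0.4188, 0.3321, 0.1964]
eef_rot: [0.0, 0.127, 0.992, 0.0]
wrist_force: [0.7, 0.3, 0.2]
opening: 0.0854
grasp_force: 0.0
t: 2.5
eef_pos: [0.5196, 0.2497, 0.1961]
eef_rot: [-0.0, 0.003, 1.0, -0.0]
wrist_force: [-0.7, 0.3, 0.5]
opening: 0.0851
grasp_force: 0.0
magazine [(0.63, [122.0, 139.0, 395.0, 250.0])]
rail [(0.83, [274.0, 191.0, 387.0, 239.0])]
follower [(0.55, [212.0, 197.0, 274.0, 213.0])]
rail_grip [(0.87, [273.0, 189.0, 389.0, 239.0])]
pos [0.5195 0.25   0.1962] toolx [-1.     0.004 -0.   ] tooly yaw deg 89.77 j6 -1.32
shift mm [-28.6 -27.9  -3.8] share [-0.357 -0.348 -0.047]
roll deg -0.23 share -0.0006
```

View pics/w1.png

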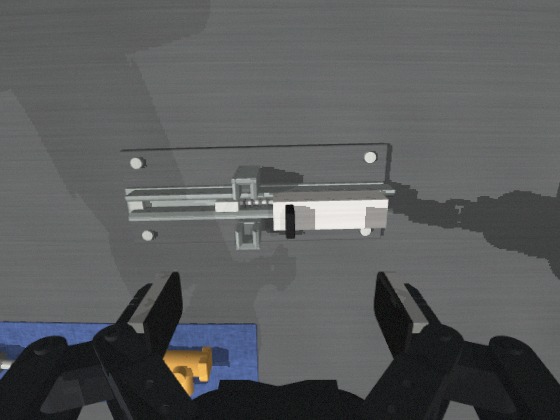

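The picture shows the magazine at (122–395, 139–250), nose left at x≈130, follower (227,207), cheeks (247,187)/(248,240), black fin (291,221). I enlarge it to pick points.

Run:
```python
import cv2
a=cv2.imread("pics/w1.png")[140:250,115:395];cv2.imwrite("pics/v4.png",cv2.resize(a,(800,314),interpolation=cv2.INTER_CUBIC))
```

```text
(no output)
```

View pics/v4.png

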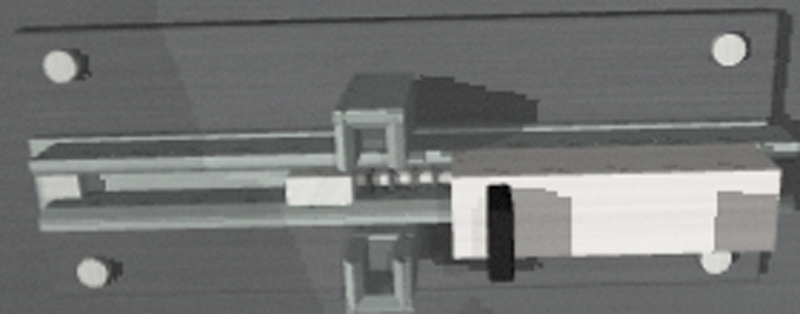

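Run:
```python
from h import *
W=dict(np.load("w1.npz"));f=lambda L:[[115+u/2.857,140+v/2.857] for u,v in L]
L=[("lip in",80,188,.028),("lip out",37,188,.028),("fol",286,177,.046),("fol",286,206,.046),("fol",352,177,.046),("fol",352,205,.046),
("railtop",452,172,.077),("railtop",453,258,.077),("railtop",779,170,.077),("railtop",778,250,.077),("cheekL",378.5,270,.075),("cheekU",371.5,130,.075),
("fin",488,282,.103),("fin",513,281,.103),("base",15,31,.008),("base",777,10,.008)]
X=onz(W,f([(u,v) for _,u,v,_ in L]),np.array([l[3] for l in L]))
for l,x in zip(L,X):print(l[0],x.round(4))
```

```text
lip in [0.5531 0.1028 0.028 ]
lip out [0.553  0.0863 0.028 ]
fol [0.5435 0.1851 0.046 ]
fol [0.5544 0.1843 0.046 ]
fol [0.5437 0.2086 0.046 ]
fol [0.5542 0.2081 0.046 ]
railtop [0.5322 0.2447 0.077 ]
railtop [0.5621 0.2446 0.077 ]
railtop [0.5323 0.35   0.077 ]
railtop [0.5601 0.3523 0.077 ]
cheekL [0.5671 0.2196 0.075 ]
cheekU [0.5186 0.2191 0.075 ]
fin [0.5592 0.2557 0.103 ]
fin [0.5589 0.2633 0.103 ]
base [0.4965 0.0775 0.008 ]
base [0.491  0.3666 0.008 ]
```

```bash
python3 -m crank '[{"translation":[-0.03,-0.58,0],"roll":0},{"translation":[-0.03,-0.58,0],"roll":0},{"translation":[-0.03,-0.58,0],"roll":0},{"translation":[-0.03,-0.58,0],"roll":0},{"translation":[-0.03,-0.58,0],"roll":0},{"translation":[-0.03,-0.58,0],"roll":0},{"translation":[-0.03,-0.58,0],"roll":0},{"translation":[-0.03,-0.58,0],"roll":0}]' 0.3
python3 -m crank '[{"translation":[-0.03,-0.58,0],"roll":0},{"translation":[0,0,0],"roll":0.0236},{"translation":[0,0,0],"roll":0.0236},{"translation":[0,0,0],"roll":0.0236},{"translation":[0,0,0],"roll":0.0236},{"translation":[0,0,0],"roll":0.0236},{"translation":[0,0,0],"roll":0.0236},{"translation":[0,0,0],"roll":0.0236}]' 0.3
python3 -m crank '[{"translation":[0,0,0],"roll":0.0236},{"translation":[0,0,0],"roll":0.0236},{"translation":[0,0,0],"roll":0.0236},{"translation":[0,0,0],"roll":0.0236},{"translation":[0,0,0],"roll":0.0236},{"translation":[0,0,0],"roll":0.0236},{"translation":[0,0,0],"roll":0},{"translation":[0,0,0],"roll":0}]'
python3 - <<'E'
from h import *
W=ctrl.camera_params("wrist");a=ctrl.camera("wrist");cv2.imwrite("pics/w2.png",a[:,:,::-1]);np.savez("w2.npz",**W)
for q in["strip","short_strip","keeper","rack"]:
    for d in ctrl.regions_of("wrist",q)[:3]:
        print(q,round(d["score"],2),np.round(d["rect"]).tolist())
go([.5365,-.196,.2],np.radians(-21))
uv=proj(W,[[.5365,-.196,.07]])[0];print(uv)
cv2.imwrite("pics/v5.png",cv2.resize(a[:,:,::-1][60:300,130:450],(800,600),interpolation=cv2.INTER_CUBIC))
E
```

```text
t: 3.55
eef_pos: [0.5375, -0.1233, 0.1964]
eef_rot: [0.0, 0.002, 1.0, -0.0]
wrist_force: [1.0, 0.1, -0.1]
opening: 0.0258
grasp_force: 0.0
t: 4.35
eef_pos: [0.5399, -0.1678, 0.1962]
eef_rot: [0.0, 0.5, 0.866, -0.0]
wrist_force: [0.6, -0.7, -0.2]
opening: 0.0258
grasp_force: 0.0
t: 5.15
eef_pos: [0.5399, -0.1678, 0.1961]
eef_rot: [0.0, 0.821, 0.571, 0.0]
wrist_force: [0.0, 0.2, -0.4]
opening: 0.0257
grasp_force: 0.0
strip 0.6 [276.0, 152.0, 287.0, 258.0]
short_strip 0.61 [225.0, 164.0, 240.0, 231.0]
keeper 0.91 [325.0, 167.0, 347.0, 237.0]
keeper 0.82 [410.0, 250.0, 459.0, 338.0]
rack 0.94 [213.0, 135.0, 362.0, 260.0]
pos [ 0.5398 -0.168   0.1961] toolx [ 0.351  0.936 -0.   ] tooly yaw deg -20.57 j6 -0.15
shift mm [-27.4   6.7  -3.9] share [-0.343  0.084 -0.049]
roll deg 0.43 share 0.0012
[283.88196158 213.02663367]
```

View pics/v5.png

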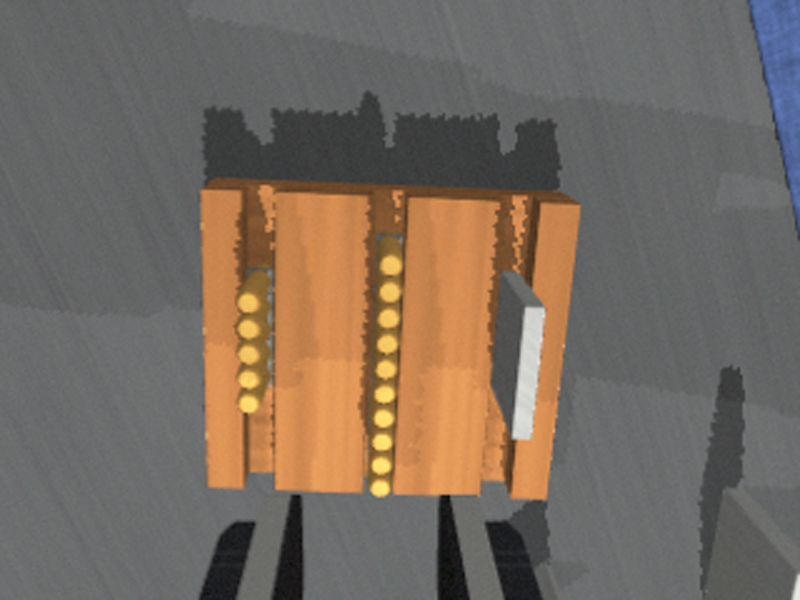

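Crop: full strip's ten studs run (391,264)–(379,489) in the middle groove, five studs at left (248,302–404), the plate at right (528,372); the small/large loose plates are outside the rack. Computing sizes and positions.

Run:
```python
from h import *
W=dict(np.load("w2.npz"));f=lambda L:[[130+u/2.5,60+v/2.5] for u,v in L]
S=onz(W,f([(391,264),(379,489)]),.07);K=onz(W,f([(525,307),(544,307),(531,439),(513,437)]),.08)
R=onz(W,f([(201,190),(579,205),(546,498),(209,487)]),.038)
d=S[0]-S[1];print("strip",S.round(4).tolist(),S.mean(0).round(4),np.linalg.norm(d)*1e3,np.degrees(np.arctan2(-d[1],-d[0])))
k=(K[0]+K[1]-K[2]-K[3])/2;print("keeper",K.mean(0).round(4),np.linalg.norm(k)*1e3,np.linalg.norm(K[0]-K[1])*1e3,np.degrees(np.arctan2(-k[1],-k[0])))
print("rack",R.round(4).tolist(),R.mean(0).round(4))
a=R[1]-R[2];b=R[0]-R[3];print(np.degrees(np.arctan2(-a[1],-a[0])),np.degrees(np.arctan2(-b[1],-b[0])))
m=S.mean(0);go([m[0],m[1],.048],np.radians(-21))
```

```text
strip [[0.5544, -0.1538, 0.07], [0.5189, -0.2374, 0.07]] [ 0.5367 -0.1956  0.07  ] 90.81200670138489 -113.01369724128004
keeper [ 0.588 -0.208  0.08 ] 50.940639097102185 6.821715853547708 -112.21710798478794
rack [[0.4933, -0.1066, 0.038], [0.6305, -0.164, 0.038], [0.5812, -0.2829, 0.038], [0.444, -0.2258, 0.038]] [ 0.5372 -0.1948  0.038 ]
-112.49201880899588 -112.50499919837833
pos [ 0.5398 -0.168   0.1961] toolx [ 0.351  0.936 -0.   ] tooly yaw deg -20.57 j6 -0.15
shift mm [-27.    6.7 148.1] share [-0.338  0.084  1.851]
roll deg 0.43 share 0.0012
```

The rack plate measures about 51 x 7 mm at the top, so it is the middle-sized keeper (the others measure about 70 and 42 mm). Now grasping the full strip at its middle.

```bash
python3 -m crank '[{"translation":[0,0,0],"roll":0.0054},{"translation":[-0.334,0.096,0],"roll":0},{"translation":[0,0,0.4],"roll":0},{"translation":[0,0,0.4],"roll":0},{"translation":[0,0,0.4],"roll":0},{"translation":[0,0,0.35],"roll":0},{"translation":[0,0,0.3],"roll":0},{"translation":[0,0,0],"roll":0}]' 0.3
python3 - <<'E'
from h import *
W=ctrl.camera_params("wrist");a=ctrl.camera("wrist");cv2.imwrite("pics/w3.png",a[:,:,::-1]);go([.5367,-.1956,.048],np.radians(-22.5))
cv2.imwrite("pics/v6.png",cv2.resize(a[:,:,::-1][60:420,100:460],(600,600),interpolation=cv2.INTER_CUBIC))
E
```

```text
t: 6.2
eef_pos: [0.5338, -0.1939, 0.0444]
eef_rot: [-0.003, 0.832, 0.555, -0.002]
wrist_force: [-0.7, -0.2, -1.1]
opening: 0.0256
grasp_force: 0.0
pos [ 0.5354 -0.1948  0.0466] toolx [0.384 0.923 0.001] tooly yaw deg -22.56 j6 -0.16
shift mm [-0.2  1.5 -1.4] share [-0.002  0.019 -0.017]
roll deg -0.06 share -0.0002
```

View pics/v6.png

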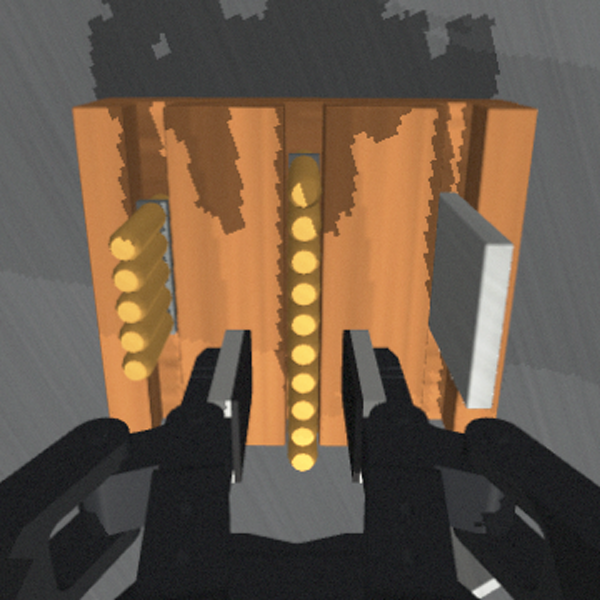

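The strip runs between the open pads (pads at 241 and 355, studs at 303), so I close and lift.

```bash
python3 -m crank '[{"translation":[0,0,-0.02],"roll":0},{"translation":[0,0,0],"roll":0},{"translation":[0,0,0],"roll":0},{"translation":[0,0,0],"roll":0},{"translation":[0,0,0],"roll":0},{"translation":[0,0,0],"roll":0}]' 0 80
python3 -c "
from h import *
go([.5367,-.1956,.048],np.radians(-22.5))"
python3 -m crank '[{"translation":[0,0,-0.2],"roll":0},{"translation":[0,0,-0.4],"roll":0},{"translation":[0,0,-0.4],"roll":0},{"translation":[0,0,-0.4],"roll":0},{"translation":[0,0,0],"roll":0},{"translation":[0,0,0],"roll":0}]'
python3 -c "
from h import *
go([.5498,.133,.16],np.radians(1))"
```

```text
t: 6.85
eef_pos: [0.5367, -0.1956, 0.0499]
eef_rot: [0.0, 0.832, 0.555, 0.0]
wrist_force: [-0.9, 0.4, -0.3]
opening: -0.0
grasp_force: 0.0
pos [ 0.5367 -0.1956  0.0499] toolx [ 0.384  0.923 -0.   ] tooly yaw deg -22.59 j6 -0.16
shift mm [ 0.  -0.1  1.9] share [ 0.    -0.001  0.024]
roll deg -0.09 share -0.0002
t: 7.45
eef_pos: [0.5371, -0.1959, 0.1625]
eef_rot: [0.001, 0.832, 0.555, 0.0]
wrist_force: [-0.6, 0.6, 0.7]
opening: 0.0004
grasp_force: 0.0
pos [ 0.5371 -0.1959  0.1625] toolx [ 0.384  0.923 -0.   ] tooly yaw deg -22.59 j6 -0.16
shift mm [ 308.5 -114.6    2.2] share [ 3.856 -1.433  0.027]
roll deg -23.59 share -0.0655
```

The fingers shut on nothing; I look before trying again.

Run:
```python
from h import *
W=ctrl.camera_params("wrist");a=ctrl.camera("wrist");np.savez("w4.npz",**W);cv2.imwrite("pics/w4.png",a[:,:,::-1])
b=ctrl.camera("scene");cv2.imwrite("pics/s4.png",b[:,:,::-1])
A=cv2.resize(a[:,:,::-1][60:420,100:460],(400,400),interpolation=cv2.INTER_CUBIC)
B=cv2.resize(b[:,:,::-1][150:310,130:290],(400,400),interpolation=cv2.INTER_CUBIC)
cv2.imwrite("pics/v7.png",np.hstack([A,B]))
```

```text
(no output)
```

View pics/v7.png

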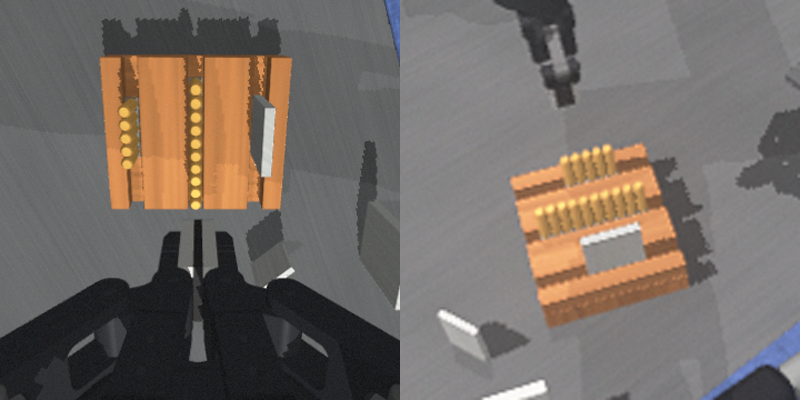

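Run:
```python
from h import *
s=ctrl.read_state();p=s["eef_pos"]
W=dict(np.load("w4.npz"));S=ctrl.camera_params("scene");T=ctrl.camera_params("top")
a=ctrl.camera("top");cv2.imwrite("pics/t4.png",a[:,:,::-1])
print("pos",p,"wrist",proj(W,[p])[0],"scene",proj(S,[p])[0],"top",proj(T,[p])[0])
ends=[[.5544,-.1538,.07],[.5189,-.2374,.07]];print("ends scene",proj(S,ends),"top",proj(T,ends), "w",proj(W,ends))
M=W["world_to_cam"];print("cam",(-M[:3,:3].T@M[:3,3]).round(3),M[2,:3].round(3))
A=cv2.resize(a[:,:,::-1][190:310,290:410],(500,500),interpolation=cv2.INTER_CUBIC);cv2.imwrite("pics/v8.png",A)
```

```text
pos [ 0.53588866 -0.19511802  0.16042408] wrist [274.12781587 240.35241338] scene [198.04824196 202.06450231] top [349.18263659 245.97153423]
ends scene [[224.29740841 224.09315677]
 [184.28069964 234.73194429]] top [[327.43689199 242.26129903]
 [361.85811237 256.19415773]] w [[276.21908794 140.36871924]
 [275.68638106 245.19630793]]
cam [ 0.569 -0.12   0.341] [0.12  0.296 0.948]
```

View pics/v8.png

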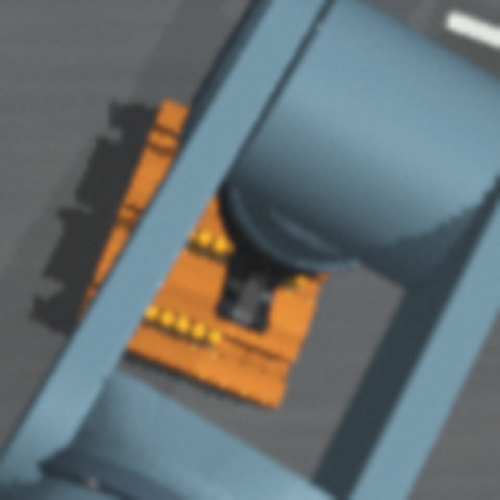

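Run:
```python
from h import *
print("t2g",ctrl.tcp_to_grasp,[x for x in dir(ctrl) if x[0]!="_"])
s=ctrl.read_state();q=s["eef_rot"];R=Ro.from_quat([q[1],q[2],q[3],q[0]]).as_matrix();p=np.array(s["eef_pos"])
W=ctrl.camera_params("wrist");S=ctrl.camera_params("scene");print(p)
for b in range(0,70,10):
    X=p-R[:,2]*b/1e3;print(b,proj(W,[X])[0].round(1),proj(S,[X])[0].round(1))
a=cv2.imread("pics/w4.png");print(a[225:300:3,270:288].sum(2)[:, ::2])
b=cv2.imread("pics/s4.png");print(b[182:204,184:212].sum(2)[:, ::2])
```

```text
t2g 0.0187 ['MotionError', 'camera', 'camera_params', 'read_state', 'regions_of', 'sign_off', 'tcp_to_grasp']
[ 0.53570626 -0.19501323  0.1600707 ]
0 [276.6 242.1] [198.1 202.1]
10 [276.5 249.8] [197.3 198.9]
20 [276.5 258.3] [196.5 195.6]
30 [276.4 267.8] [195.7 192.2]
40 [276.4 278.3] [194.9 188.8]
50 [276.3 290.2] [194.1 185.4]
60 [276.3 303.8] [193.3 181.8]
[[301 450 580 576 577 364 209 426 429]
 [268 263 293 304 305 288 229 417 432]
 [283 323 577 584 490 330 234 420 432]
 [318 552 588 586 594 454 242 418 422]
 [302 245 548 554 443 281 260 463 462]
 [277 282 320 345 331 292 320 460 463]
 [269 475 590 594 591 391 259 456 461]
 [307 469 585 584 586 381 262 464 459]
 [327 315 332 311 324 340 321 330 330]
 [316 328 329 332 315 324 323 328 320]
 [316 325 311 329 328 329 332 321 330]
 [320 315 234  68  83  73 284 315 308]
 [316 318 233  86  88  91 302 322 325]
 [319 323 202  83  81  74 297 325 325]
 [331 325 206  65  92  69 292 323 321]
 [320 330 203  85  68  73 289 327 322]
 [333 334 189  87  84  84 298 322 327]
 [326 318 169  69  82  75 289 322 324]
 [317 320 170  84  70  74 279 323 
[... 838 characters left out ...]
2 399 417 373 216 284 378 381 375 375 369 371 382]
 [402 401 397 410 447 393 388 375 375 376 373 377 381 377]
 [401 399 407 402 398 397 376 377 374 370 376 370 380 375]
 [400 399 408 398 410 403 370 373 373 377 376 381 376 369]
 [401 401 400 396 401 391 388 369 367 377 378 378 372 369]
 [402 401 398 395 395 409 378 378 373 368 368 372 371 362]
 [398 392 391 395 392 399 366 374 377 372 374 369 377 377]
 [401 401 395 401 397 407 375 370 381 370 371 365 376 380]
 [393 398 398 401 397 407 388 381 377 367 371 370 380 383]
 [394 396 400 401 396 399 385 372 371 373 372 373 378 391]
 [398 400 400 404 402 408 385 371 372 371 374 382 384 385]
 [395 400 397 399 402 410 383 367 374 371 381 386 383 383]]
```

The fingertip appears in both the wrist and scene images about 30 mm short of the reported TCP, so the pads closed above the strip. I will measure this offset with a gentle touch of the shut fingers on the bare bench beside the rack.

```bash
python3 -m crank '[{"translation":[0.43,0,0],"roll":0},{"translation":[0.43,0,0],"roll":0},{"translation":[0.43,0,0],"roll":0},{"translation":[0,0,0.5],"roll":0},{"translation":[0,0,0.5],"roll":0},{"translation":[0,0,0.5],"roll":0},{"translation":[0,0,0.4],"roll":0},{"translation":[0,0,0],"roll":0}]'
python3 -m crank '[{"translation":[0,0,0.1],"roll":0},{"translation":[0,0,0],"roll":0}]'
python3 -m crank '[{"translation":[0,0,0.08],"roll":0},{"translation":[0,0,0],"roll":0}]'
python3 -m crank '[{"translation":[0,0,0.04],"roll":0},{"translation":[0,0,0],"roll":0}]'
```

```text
t: 8.4
eef_pos: [0.5707, -0.0982, 0.0033]
eef_rot: [-0.005, 0.832, 0.555, -0.004]
wrist_force: [-1.2, 0.8, -1.0]
opening: 0.0
grasp_force: 0.0
t: 8.6
eef_pos: [0.5768, -0.1006, 0.0022]
eef_rot: [0.0, 0.832, 0.555, 0.0]
wrist_force: [0.2, -0.5, 0.5]
opening: 0.0002
grasp_force: 0.0
t: 8.8
eef_pos: [0.5768, -0.1005, -0.0041]
eef_rot: [0.001, 0.832, 0.555, 0.0]
wrist_force: [-0.4, -0.0, 0.3]
opening: -0.0
grasp_force: 0.0
t: 9.0
eef_pos: [0.5764, -0.1004, -0.0078]
eef_rot: [0.0, 0.832, 0.555, 0.0]
wrist_force: [0.2, -0.0, -0.7]
opening: 0.0001
grasp_force: 0.0
```

```bash
g(){ grep -E "eef_pos|wrist_force"; }
python3 -m crank '[{"translation":[0,0,0.1],"roll":0},{"translation":[0,0,0],"roll":0}]'|g
python3 -m crank '[{"translation":[0,0,0.04],"roll":0},{"translation":[0,0,0],"roll":0}]'|g
python3 -m crank '[{"translation":[0,0,0.03],"roll":0},{"translation":[0,0,0],"roll":0}]'|g
```

```text
eef_pos: [0.5755, -0.1, -0.017]
wrist_force: [0.1, -1.2, 0.4]
eef_pos: [0.5759, -0.1002, -0.0197]
wrist_force: [0.1, -0.3, 1.1]
eef_pos: [0.5762, -0.1003, -0.0218]
wrist_force: [-0.3, -0.6, 0.2]
```

```bash
g(){ grep -E "eef_pos|wrist_force"; }
python3 -m crank '[{"translation":[0,0,0.03],"roll":0},{"translation":[0,0,0],"roll":0}]'|g
python3 -m crank '[{"translation":[0,0,0.03],"roll":0},{"translation":[0,0,0],"roll":0}]'|g
python3 -m crank '[{"translation":[0,0,0.03],"roll":0},{"translation":[0,0,0],"roll":0}]'|g
```

```text
eef_pos: [0.5761, -0.1002, -0.0242]
wrist_force: [-0.0, -0.4, 0.7]
eef_pos: [0.5761, -0.1002, -0.0266]
wrist_force: [0.2, 0.4, -0.3]
eef_pos: [0.5761, -0.1003, -0.0291]
wrist_force: [-0.0, -0.5, 0.4]
```

```bash
g(){ grep -E "eef_pos|wrist_force"; }
python3 -m crank '[{"translation":[0,0,0.03],"roll":0},{"translation":[0,0,0],"roll":0}]'|g
python3 -m crank '[{"translation":[0,0,0.02],"roll":0},{"translation":[0,0,0],"roll":0}]'|g
python3 -m crank '[{"translation":[0,0,0.02],"roll":0},{"translation":[0,0,0],"roll":0}]'|g
python3 -c "
from h import *
W=ctrl.camera_params('wrist');S=ctrl.camera('wrist');S=ctrl.camera('scene');cv2.imwrite('pics/s5.png',S[:,:,::-1])
P=ctrl.camera_params('scene');p=ctrl.read_state()['eef_pos'];print(p,proj(P,[p]).round(1),proj(P,[[p[0],p[1],0]]).round(1))
x,y=map(int,proj(P,[[p[0],p[1],0]])[0]);cv2.imwrite('pics/v9.png',cv2.resize(S[:,:,::-1][y-60:y+40,x-50:x+50],(600,600),interpolation=cv2.INTER_CUBIC))"
```

```text
eef_pos: [0.5761, -0.1003, -0.0314]
wrist_force: [-0.0, 1.3, 0.1]
eef_pos: [0.5762, -0.1003, -0.0329]
wrist_force: [-0.4, -0.1, -1.0]
eef_pos: [0.5762, -0.1003, -0.0345]
wrist_force: [-0.1, -0.3, -0.2]
[ 0.57629123 -0.10030397 -0.0343502 ] [[251.8 244.3]] [[250.9 235.9]]
```

View pics/v9.png

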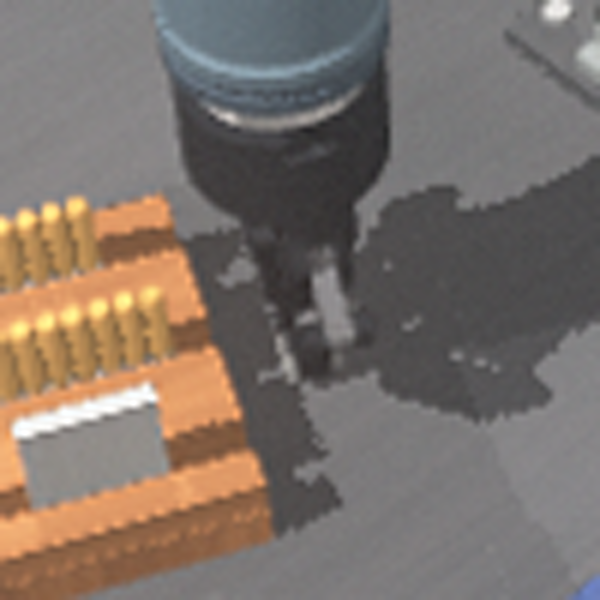

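The scene crop shows the fingertips (about (320,370)) just at the bench next to the rack. Continuing the touch.

```bash
g(){ grep -E "eef_pos|wrist_force"; }
python3 -m crank '[{"translation":[0,0,0.02],"roll":0},{"translation":[0,0,0],"roll":0}]'|g
python3 -m crank '[{"translation":[0,0,0.02],"roll":0},{"translation":[0,0,0],"roll":0}]'|g
python3 -m crank '[{"translation":[0,0,0.02],"roll":0},{"translation":[0,0,0],"roll":0}]'|g
```

```text
eef_pos: [0.5766, -0.1004, -0.0351]
wrist_force: [-3.0, 0.5, 7.5]
eef_pos: [0.5767, -0.1004, -0.0352]
wrist_force: [-8.2, 2.4, 19.7]
eef_pos: [0.5767, -0.1005, -0.0353]
wrist_force: [-14.7, 2.7, 32.6]
```

Contact comes at a reported z of -34.5 mm: the real fingertips are 34.5 mm behind the reported TCP. I correct for that from here on.

```bash
python3 -m crank '[{"translation":[0,0,-0.2],"roll":0},{"translation":[0,0,-0.4],"roll":0},{"translation":[0,0,-0.4],"roll":0},{"translation":[0,0,-0.3],"roll":0},{"translation":[0,0,0],"roll":0},{"translation":[0,0,0],"roll":0}]' 0.3
python3 -c "
from h import *
go([.5367,-.1956,.0145],np.radians(-22.5))"
```

```text
t: 12.1
eef_pos: [0.5766, -0.1005, 0.0653]
eef_rot: [0.001, 0.832, 0.555, 0.0]
wrist_force: [0.5, 0.0, 0.2]
opening: 0.026
grasp_force: 0.0
pos [ 0.5766 -0.1005  0.0653] toolx [0.384 0.923 0.   ] tooly yaw deg -22.59 j6 0.02
shift mm [-103.2   -0.4   50.8] share [-1.29  -0.005  0.635]
roll deg -0.09 share -0.0003
```

```bash
python3 -m crank '[{"translation":[-0.43,0,0],"roll":0},{"translation":[-0.43,0,0],"roll":0},{"translation":[-0.43,0,0],"roll":0},{"translation":[0,0,0],"roll":0},{"translation":[0,0,0.3],"roll":0},{"translation":[0,0,0.2],"roll":0},{"translation":[0,0,0.135],"roll":0},{"translation":[0,0,0],"roll":0}]' 0.3
python3 -m crank '[{"translation":[0,0,0],"roll":0},{"translation":[0,0,0],"roll":0},{"translation":[0,0,0],"roll":0},{"translation":[0,0,0],"roll":0},{"translation":[0,0,0],"roll":0}]' 0 80
python3 -c "
from h import *
go([.5367,-.1956,.0145],np.radians(-22.5))"
```

```text
t: 12.9
eef_pos: [0.5348, -0.194, 0.0114]
eef_rot: [-0.002, 0.832, 0.555, -0.001]
wrist_force: [-0.3, 0.2, -0.2]
opening: 0.0253
grasp_force: 0.0
t: 13.4
eef_pos: [0.5367, -0.1956, 0.0142]
eef_rot: [0.0, 0.832, 0.555, 0.0]
wrist_force: [0.2, 0.1, -2.7]
opening: 0.0082
grasp_force: 79.1
pos [ 0.5367 -0.1956  0.0142] toolx [ 0.384  0.923 -0.   ] tooly yaw deg -22.59 j6 -0.16
shift mm [-0.   0.  -0.3] share [-0.     0.001 -0.003]
roll deg -0.09 share -0.0002
```

```bash
python3 -m crank '[{"translation":[0,0,-0.15],"roll":0},{"translation":[0,0,-0.35],"roll":0},{"translation":[0,0,-0.45],"roll":0},{"translation":[0,0,-0.45],"roll":0},{"translation":[0,0,0],"roll":-0.022},{"translation":[0,0,0],"roll":-0.022},{"translation":[0,0,0],"roll":-0.0215},{"translation":[0,0,0],"roll":0}]'
python3 -c "
from h import *
go([.5499,.131,.06],np.radians(1))"
```

```text
t: 14.2
eef_pos: [0.5368, -0.1957, 0.1271]
eef_rot: [0.0, 0.701, 0.714, 0.0]
wrist_force: [-0.5, 0.1, -4.6]
opening: 0.0079
grasp_force: 79.4
pos [ 0.5368 -0.1957  0.1271] toolx [-0.018  1.    -0.001] tooly yaw deg 1.06 j6 -0.58
shift mm [326.4  19.1  66.9] share [4.08  0.238 0.837]
roll deg 0.06 share 0.0002
```

```bash
python3 -m crank '[{"translation":[0.51,0.03,0],"roll":0},{"translation":[0.51,0.03,0],"roll":0},{"translation":[0.51,0.03,0],"roll":0},{"translation":[0.51,0.03,0],"roll":0},{"translation":[0.51,0.03,0],"roll":0},{"translation":[0.51,0.03,0],"roll":0},{"translation":[0.51,0.03,0],"roll":0},{"translation":[0.51,0.03,0],"roll":0}]'
python3 -m crank '[{"translation":[0,0,0.3],"roll":0},{"translation":[0,0,0.3],"roll":0},{"translation":[0,0,0],"roll":0},{"translation":[0,0,0],"roll":0},{"translation":[0,0,0],"roll":0}]'
python3 - <<'E'
from h import *
go([.5499,.131,.06],np.radians(1))
W=ctrl.camera_params("wrist");a=ctrl.camera("wrist");np.savez("w6.npz",**W);cv2.imwrite("pics/w6.png",a[:,:,::-1])
s=ctrl.camera("scene");cv2.imwrite("pics/s6.png",s[:,:,::-1])
for q in["strip","magazine","follower","rail"]:print(q,[(round(d["score"],2),np.round(d["rect"]).tolist()) for d in ctrl.regions_of("wrist",q)][:2])
A=a[:,:,::-1][20:320,130:430];cv2.imwrite("pics/v10.png",cv2.resize(A,(600,600),interpolation=cv2.INTER_CUBIC))
E
```

```text
t: 15.0
eef_pos: [0.5502, 0.1327, 0.1268]
eef_rot: [0.0, 0.702, 0.712, 0.0]
wrist_force: [1.1, 0.7, -4.2]
opening: 0.0081
grasp_force: 79.4
t: 15.5
eef_pos: [0.5515, 0.1308, 0.0798]
eef_rot: [0.001, 0.702, 0.713, 0.001]
wrist_force: [0.2, -0.2, -3.4]
opening: 0.0083
grasp_force: 79.1
pos [0.5515 0.1308 0.0798] toolx [-0.015  1.     0.   ] tooly yaw deg 0.88 j6 0.01
shift mm [ 0.2 -1.6 19.8] share [ 0.003 -0.021  0.247]
roll deg -0.12 share -0.0003
strip [(0.8, [263.0, 161.0, 287.0, 386.0])]
magazine [(0.64, [193.0, 0.0, 361.0, 268.0])]
follower [(0.85, [264.0, 23.0, 284.0, 142.0])]
rail [(0.79, [242.0, 3.0, 303.0, 37.0])]
```

View pics/v10.png

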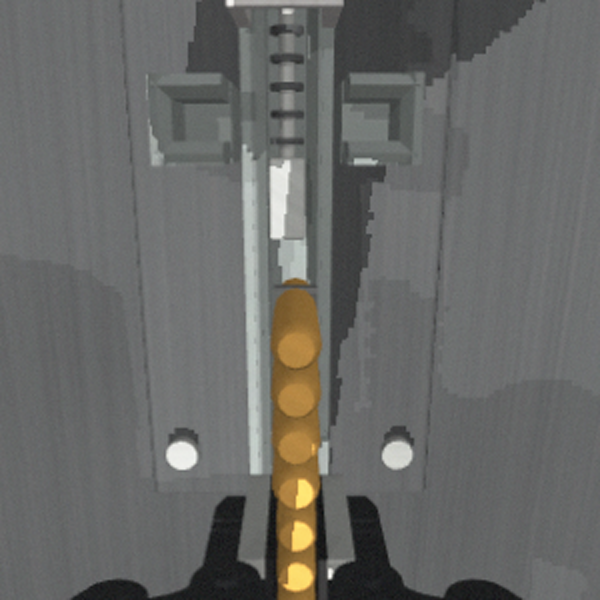

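The view: strip line at u≈296 (crop), channel centre at (290,475) near the lip and (288,200) by the follower, so the strip must go slightly left. Computing the offset.

Run:
```python
from h import *
W=dict(np.load("w6.npz"));f=lambda L:[[130+u/2,20+v/2] for u,v in L]
# strip stud tops: z = strip bottom .0798+.0058+.05
S=onz(W,f([(296,348),(296,577)]),.1356);print("strip",S.round(4).tolist())
print("fol front",onz(W,f([(270,239),(305,239)]),.046).round(4).tolist(),"fol back",onz(W,f([(272,163),(304,158)]),.046).round(4).tolist())
print("walls",onz(W,f([(243,200),(334,200),(249,472),(331,472)]),.044).round(4).tolist())
print("cheeks",onz(W,f([(148,75),(424,75)]),.075).round(4).tolist(),"rail",onz(W,f([(226,3),(343,3)]),.077).round(4).tolist())
print("base edges",onz(W,f([(133,200),(445,200),(157,488),(425,490)]),.008).round(4).tolist())
go([.5499,.131,.06],np.radians(1))
```

```text
strip [[0.5512, 0.1759, 0.1356], [0.5519, 0.1253, 0.1356]]
fol front [[0.5434, 0.1843, 0.046], [0.5542, 0.1845, 0.046]] fol back [[0.5439, 0.2069, 0.046], [0.5535, 0.2085, 0.046]]
walls [[0.535, 0.1958, 0.044], [0.5629, 0.1962, 0.044], [0.5362, 0.1033, 0.044], [0.5649, 0.1037, 0.044]]
cheeks [[0.5137, 0.2285, 0.075], [0.5826, 0.2295, 0.075]] rail [[0.5336, 0.2447, 0.077], [0.5617, 0.2451, 0.077]]
base edges [[0.493, 0.1926, 0.008], [0.605, 0.1942, 0.008], [0.4959, 0.077, 0.008], [0.6065, 0.0776, 0.008]]
pos [0.5507 0.1309 0.0788] toolx [-0.017  1.     0.   ] tooly yaw deg 0.95 j6 0.01
shift mm [ 0.1 -0.8 18.8] share [ 0.002 -0.01   0.235]
roll deg -0.05 share -0.0001
```

```bash
python3 -m crank '[{"translation":[0,0,0.2],"roll":0},{"translation":[0,0,0.2],"roll":0},{"translation":[0,0,0.1],"roll":0},{"translation":[0,0,0.1],"roll":0},{"translation":[0,0,0.075],"roll":0},{"translation":[0,0,0],"roll":0},{"translation":[0,0,0],"roll":0}]'
python3 -c "
from h import *
go([.5500,.131,.0247],np.radians(1.1));s=ctrl.read_state();print(s['wrist_force'],s['torque'])"
```

```text
t: 16.5
eef_pos: [0.5505, 0.1311, 0.0244]
eef_rot: [0.0, 0.701, 0.713, 0.0]
wrist_force: [-0.6, 0.2, -3.9]
opening: 0.0082
grasp_force: 79.3
pos [0.5505 0.1311 0.0244] toolx [-0.017  1.     0.   ] tooly yaw deg 0.99 j6 0.01
shift mm [-0.1 -0.5 -0.3] share [-0.001 -0.007 -0.004]
roll deg -0.11 share -0.0003
[-0.55958807  0.23124814 -3.86646968] [-0.02201029  0.17445043  0.05559642]
```

In the channel without side force. Pushing the follower back.

```bash
python3 -m crank '[{"translation":[0.06,0,0],"roll":0},{"translation":[0.06,0,0],"roll":0},{"translation":[0.06,0,0],"roll":0},{"translation":[0,0,0],"roll":0}]'
python3 -m crank '[{"translation":[0.05,0,0],"roll":0},{"translation":[0.05,0,0],"roll":0},{"translation":[0.05,0,0],"roll":0},{"translation":[0,0,0],"roll":0},{"translation":[0,0,0],"roll":0}]'
python3 -c "
from h import *
go([.5495,.156,.0142],np.radians(1.1));s=ctrl.read_state();print(s['wrist_force'],s['torque'])"
```

```text
t: 16.9
eef_pos: [0.5503, 0.1451, 0.0247]
eef_rot: [0.001, 0.701, 0.713, -0.0]
wrist_force: [-1.3, -5.2, -1.8]
opening: 0.0083
grasp_force: 79.6
t: 17.4
eef_pos: [0.5501, 0.1564, 0.0247]
eef_rot: [0.001, 0.701, 0.713, -0.001]
wrist_force: [-1.7, -6.9, -0.3]
opening: 0.0079
grasp_force: 79.7
pos [0.5501 0.1564 0.0247] toolx [-0.018  1.    -0.002] tooly yaw deg 1.02 j6 0.05
shift mm [-0.4 -0.6 10.5] share [-0.005 -0.007  0.132]
roll deg -0.08 share -0.0002
[-1.71243714 -6.85547763 -0.29085612] [-1.25190867  0.25090824  0.02492849]
```

```bash
python3 -m crank '[{"translation":[0,0,0.04],"roll":0},{"translation":[0,0,0.04],"roll":0},{"translation":[0,0,0.04],"roll":0},{"translation":[0,0,0.015],"roll":0},{"translation":[0,0,0],"roll":0},{"translation":[0,0,0],"roll":0}]'
python3 -c "
from h import *
go([.5495,.156,.0142],np.radians(1.1));s=ctrl.read_state();print(s['wrist_force'],s['torque'])"
```

```text
t: 18.0
eef_pos: [0.5501, 0.1562, 0.0142]
eef_rot: [0.001, 0.701, 0.713, -0.001]
wrist_force: [-2.5, -9.0, 0.9]
opening: 0.0081
grasp_force: 80.3
pos [0.5501 0.1562 0.0142] toolx [-0.018  1.    -0.002] tooly yaw deg 1.01 j6 0.05
shift mm [-0.2 -0.6 -0. ] share [-0.002 -0.007 -0.   ]
roll deg -0.09 share -0.0003
[-2.46077685 -8.96710496  0.91950654] [-1.32149472  0.5293818   0.03428696]
```

```bash
python3 -m crank '[{"translation":[0,0,0.015],"roll":0},{"translation":[0,0,0],"roll":0},{"translation":[0,0,0],"roll":0}]'
python3 -m crank '[{"translation":[-0.03,0,0],"roll":0},{"translation":[0,0,0],"roll":0},{"translation":[0,0,0],"roll":0}]'
python3 -m crank '[{"translation":[-0.03,0,0],"roll":0},{"translation":[0,0,0],"roll":0},{"translation":[0,0,0],"roll":0}]'
```

```text
t: 18.3
eef_pos: [0.5501, 0.1561, 0.0141]
eef_rot: [0.001, 0.701, 0.713, -0.001]
wrist_force: [-7.3, -9.5, 10.5]
opening: 0.0081
grasp_force: 81.6
t: 18.6
eef_pos: [0.5501, 0.1557, 0.0141]
eef_rot: [0.0, 0.701, 0.713, 0.0]
wrist_force: [-6.3, -1.3, 9.6]
opening: 0.0081
grasp_force: 81.3
t: 18.9
eef_pos: [0.5501, 0.1539, 0.0141]
eef_rot: [-0.0, 0.701, 0.713, 0.001]
wrist_force: [-5.6, 2.1, 10.1]
opening: 0.0085
grasp_force: 81.3
```

Strip is on the floor. Release and check by measurement.

```bash
python3 -m crank '[{"translation":[0,0,-0.015],"roll":0},{"translation":[0,0,0],"roll":0},{"translation":[0,0,0],"roll":0},{"translation":[0,0,0],"roll":0},{"translation":[0,0,-0.3],"roll":0},{"translation":[0,0,-0.5],"roll":0},{"translation":[0,0,-0.5],"roll":0},{"translation":[0,0,0],"roll":0}]' 0.3
python3 -m crank '[{"translation":[0,0,0],"roll":0},{"translation":[0,0,0],"roll":0}]'
python3 - <<'E'
from h import *
go([.5495,.153,.12],np.radians(1.1))
W=ctrl.camera_params("wrist");a=ctrl.camera("wrist");np.savez("w7.npz",**W);cv2.imwrite("pics/w7.png",a[:,:,::-1])
for q in["strip","follower","rail","magazine"]:
    for d in ctrl.regions_of("wrist",q)[:2]:print(q,round(d["score"],2),np.round(d["rect"]).tolist(),d["mask"].sum())
# predicted stud tops if seated
y=np.arange(-.045,.05,.01);o=np.array([.5496,.153]);c,s_=np.cos(.02),np.sin(.02)
X=np.c_[o[0]-s_*y,o[1]+c*y,np.full(10,.07)];uv=proj(W,X);print(uv.round(1).tolist())
hsv=cv2.cvtColor(a,cv2.COLOR_RGB2HSV);m=((hsv[...,0]>12)&(hsv[...,0]<32)&(hsv[...,1]>110)).astype(np.uint8)
n,l,st,ce=cv2.connectedComponentsWithStats(m);print([ (st[i].tolist(),ce[i].round(1).tolist()) for i in range(1,n) if st[i][4]>30])
b=((hsv[...,2]>225)&(m>0)).astype(np.uint8);n,l,st,ce=cv2.connectedComponentsWithStats(b);print([(st[i].tolist()) for i in range(1,n) if st[i][4]>8])
E
```

```text
t: 19.7
eef_pos: [0.5545, 0.1531, 0.1238]
eef_rot: [0.004, 0.701, 0.713, 0.004]
wrist_force: [1.2, -0.3, 0.3]
opening: 0.0255
grasp_force: 0.0
t: 19.9
eef_pos: [0.5489, 0.1526, 0.116]
eef_rot: [-0.001, 0.701, 0.713, -0.001]
wrist_force: [-0.2, 0.5, -1.1]
opening: 0.0259
grasp_force: 0.0
pos [0.5489 0.1526 0.116 ] toolx [-0.017  1.    -0.   ] tooly yaw deg 0.98 j6 0.05
shift mm [ 0.4  0.6 -4. ] share [ 0.005  0.007 -0.049]
roll deg -0.12 share -0.0003
strip 0.81 [267.0, 139.0, 284.0, 276.0] 1891
follower 0.77 [268.0, 75.0, 286.0, 140.0] 813
rail 0.71 [253.0, 3.0, 303.0, 79.0] 3636
magazine 0.95 [209.0, 0.0, 353.0, 273.0] 33926
magazine 0.33 [496.0, 187.0, 557.0, 278.0] 4075
[[278.4, 270.6], [278.3, 258.6], [278.3, 246.2], [278.3, 233.5], [278.2, 220.4], [278.2, 207.0], [278.1, 193.2], [278.1, 179.1], [278.0, 164.5], [278.0, 149.6]]
[([273, 139, 14, 137, 1779], [279.3, 205.8]), ([495, 189, 65, 87, 4012], [531.1, 232.6]), ([479, 318, 80, 76, 3218], [513.5, 352.8])]
[[275, 146, 10, 10, 85], [275, 161, 10, 10, 84], [275, 176, 10, 10, 79], [275, 190, 10, 10, 76], [533, 200, 27, 27, 487], [275, 204, 10, 9, 77], [275, 217, 10, 10, 73], [275, 230, 10, 9, 69], [516, 230, 44, 46, 920], [275, 243, 10, 9, 67], [275, 256, 10, 8, 63], [275, 268, 10, 8, 57], [495, 338, 36, 55, 939], [522, 345, 37, 19, 290]]
```

Ten stud tops lie at the predicted pixels (within about 1 mm, level, spacing right for z=70 mm): strip seated. Now go behind the fin with shut fingers.

```bash
python3 -m crank '[{"translation":[0.42,0,0],"roll":0},{"translation":[0.42,0,0],"roll":0},{"translation":[0.42,0,0],"roll":0},{"translation":[0.42,0,0],"roll":0},{"translation":[0,0,0],"roll":0},{"translation":[0,0,0],"roll":0},{"translation":[0,0,0],"roll":0}]' 0
python3 - <<'E'
from h import *
go([.5473,.286,.052],np.radians(1.1))
W=ctrl.camera_params("wrist");a=ctrl.camera("wrist")
for q in["rail","rail_grip"]:
    for d in ctrl.regions_of("wrist",q)[:1]:print(q,round(d["score"],2),np.round(d["rect"]).tolist())
T=ctrl.camera_params("top");b=ctrl.camera("top");b=b.astype(int).sum(2)
print(proj(W,[[.5475,.2637,.103],[.5475,.2557,.103],[.5475,.286,.0865]]).round(0).tolist())
E
```

```text
t: 20.85
eef_pos: [0.5473, 0.2862, 0.1168]
eef_rot: [-0.0, 0.701, 0.713, -0.001]
wrist_force: [-0.7, 0.3, -0.9]
opening: 0.0001
grasp_force: 0.0
pos [0.5473 0.2862 0.1168] toolx [-0.017  1.    -0.001] tooly yaw deg 0.97 j6 0.27
shift mm [-0.1  0.  64.8] share [-0.002  0.     0.81 ]
roll deg -0.13 share -0.0004
rail 0.69 [251.0, 120.0, 298.0, 268.0]
rail_grip 0.91 [252.0, 118.0, 296.0, 269.0]
[[277.0, 265.0], [277.0, 276.0], [277.0, 223.0]]
```

```bash
python3 -m crank '[{"translation":[0,0,0.3],"roll":0},{"translation":[0,0,0.3],"roll":0},{"translation":[0,0,0.2],"roll":0},{"translation":[0,0,0],"roll":0},{"translation":[0,0,0],"roll":0}]'
python3 -m crank '[{"translation":[-0.1,0,0],"roll":0},{"translation":[-0.1,0,0],"roll":0},{"translation":[0,0,0],"roll":0}]'
python3 -m crank '[{"translation":[-0.1,0,0],"roll":0},{"translation":[-0.1,0,0],"roll":0},{"translation":[-0.1,0,0],"roll":0},{"translation":[0,0,0],"roll":0}]'
```

```text
t: 21.55
eef_pos: [0.5478, 0.2869, 0.0535]
eef_rot: [-0.0, 0.701, 0.713, -0.0]
wrist_force: [-0.1, 0.2, -0.2]
opening: 0.0
grasp_force: 0.0
t: 21.85
eef_pos: [0.5488, 0.2703, 0.0545]
eef_rot: [0.001, 0.701, 0.713, 0.001]
wrist_force: [0.5, 0.0, 0.3]
opening: 0.0001
grasp_force: 0.0
t: 22.25
eef_pos: [0.5484, 0.2456, 0.0534]
eef_rot: [0.0, 0.701, 0.713, -0.0]
wrist_force: [-0.5, 0.4, -0.6]
opening: 0.0
grasp_force: 0.0
```

Run:
```python
from h import *
s=ctrl.read_state();print(s["eef_pos"],s["wrist_force"],s["torque"])
for c in("scene","top"):
    P=ctrl.camera_params(c);a=ctrl.camera(c);cv2.imwrite(f"pics/{c}9.png",a[:,:,::-1])
    for d in ctrl.regions_of(c,"rail")[:2]:print(c,round(d["score"],2),np.round(d["rect"]).tolist(),d["mask"].sum())
    for f in (.2597,.230):
        o=np.array([.5475,f]);X=[[o[0]+dx,o[1]+dy,z] for dx in(-.014,.014) for dy in(-.015,.091) for z in(.05,.077)]+[[o[0]+dx,o[1],.103] for dx in(-.012,.012)]
        uv=proj(P,X);print(f,uv.min(0).round(1),uv.max(0).round(1),uv[[1,3,5,7]].round(0).tolist())
```

```text
[0.54838206 0.24562141 0.05340424] [-0.51865208  0.43007734 -0.59420789] [-0.00948727 -0.01879978  0.0155674 ]
scene 0.76 [331.0, 128.0, 365.0, 153.0] 469
scene 0.67 [329.0, 248.0, 360.0, 282.0] 693
0.2597 [338.9 121.7] [374.1 151.5] [[340.0, 139.0], [366.0, 122.0], [348.0, 144.0], [374.0, 126.0]]
0.23 [331.3 126.3] [366.9 156.6] [[332.0, 144.0], [359.0, 126.0], [340.0, 149.0], [367.0, 131.0]]
top 0.57 [159.0, 240.0, 179.0, 256.0] 168
0.2597 [122.1 240.9] [168. 254.] [[165.0, 253.0], [122.0, 253.0], [165.0, 241.0], [123.0, 242.0]]
0.23 [134.1 240.8] [179.8 253.8] [[177.0, 252.0], [134.0, 253.0], [177.0, 241.0], [134.0, 242.0]]
```

The rail moved with the finger (scene left edge 331, fin at y≈0.23). Pushing on.

```bash
python3 -m crank '[{"translation":[-0.15,0,0],"roll":0},{"translation":[-0.15,0,0],"roll":0},{"translation":[-0.15,0,0],"roll":0},{"translation":[-0.15,0,0],"roll":0},{"translation":[-0.15,0,0],"roll":0},{"translation":[-0.15,0,0],"roll":0},{"translation":[-0.15,0,0],"roll":0},{"translation":[-0.1,0,0],"roll":0}]'
python3 -m crank '[{"translation":[-0.05,0,0],"roll":0},{"translation":[-0.05,0,0],"roll":0},{"translation":[0,0,0],"roll":0}]'
python3 -m crank '[{"translation":[-0.04,0,0],"roll":0},{"translation":[0,0,0],"roll":0}]'
python3 -m crank '[{"translation":[-0.025,0,0],"roll":0},{"translation":[0,0,0],"roll":0}]'
```

```text
t: 23.25
eef_pos: [0.5495, 0.1537, 0.0532]
eef_rot: [-0.0, 0.701, 0.713, -0.0]
wrist_force: [-1.3, 4.0, -2.3]
opening: 0.0002
grasp_force: 2.1
t: 23.55
eef_pos: [0.5506, 0.1463, 0.0537]
eef_rot: [0.001, 0.701, 0.713, 0.0]
wrist_force: [-0.2, -0.2, 0.1]
opening: -0.0003
grasp_force: 0.0
t: 23.75
eef_pos: [0.5508, 0.1437, 0.0538]
eef_rot: [0.001, 0.701, 0.713, 0.0]
wrist_force: [0.1, 2.1, -0.1]
opening: 0.0001
grasp_force: 1.0
t: 23.95
eef_pos: [0.5508, 0.1419, 0.0538]
eef_rot: [0.001, 0.701, 0.713, 0.001]
wrist_force: [1.1, 3.9, 0.5]
opening: 0.0002
grasp_force: 1.6
```

```bash
g(){ grep -E "eef_pos|wrist_force"; }
python3 -m crank '[{"translation":[-0.04,0,0],"roll":0},{"translation":[0,0,0],"roll":0}]'|g
python3 -m crank '[{"translation":[-0.04,0,0],"roll":0},{"translation":[0,0,0],"roll":0}]'|g
python3 -m crank '[{"translation":[-0.03,0,0],"roll":0},{"translation":[0,0,0],"roll":0}]'|g
python3 -m crank '[{"translation":[-0.02,0,0],"roll":0},{"translation":[0,0,0],"roll":0}]'|g
```

```text
eef_pos: [0.5508, 0.1384, 0.0538]
wrist_force: [1.9, 3.1, 1.1]
eef_pos: [0.5507, 0.135, 0.0537]
wrist_force: [0.9, 2.3, 0.7]
eef_pos: [0.5507, 0.1332, 0.0536]
wrist_force: [2.6, 4.5, 2.5]
eef_pos: [0.5506, 0.1332, 0.0536]
wrist_force: [2.4, 11.1, 1.7]
```

Rail at its stop (force rises at y=0.1332, where expected). Now over to the keeper.

```bash
python3 -m crank '[{"translation":[0.1,0,0],"roll":0},{"translation":[0.05,0,-0.3],"roll":0},{"translation":[0,0,-0.4],"roll":0},{"translation":[0,0,-0.3],"roll":0.0225},{"translation":[0,0,0],"roll":0.0225},{"translation":[0,0,0],"roll":0.0205},{"translation":[0,0,0],"roll":0}]' 0.3
python3 -c "
from h import *
go([.588,-.208,.13],np.radians(-22.4))"
```

```text
t: 25.45
eef_pos: [0.5493, 0.1428, 0.1329]
eef_rot: [0.0, 0.832, 0.554, -0.001]
wrist_force: [-0.4, 0.0, -0.3]
opening: 0.0256
grasp_force: 0.0
pos [0.5493 0.1428 0.1329] toolx [ 0.385  0.923 -0.002] tooly yaw deg -22.66 j6 0.44
shift mm [-308.8  170.9    3.3] share [-3.86   2.136  0.041]
roll deg -0.26 share -0.0007
```

```bash
python3 -m crank '[{"translation":[-0.483,0.267,0],"roll":0},{"translation":[-0.483,0.267,0],"roll":0},{"translation":[-0.483,0.267,0],"roll":0},{"translation":[-0.483,0.267,0],"roll":0},{"translation":[-0.483,0.267,0],"roll":0},{"translation":[-0.483,0.267,0],"roll":0},{"translation":[-0.483,0.267,0],"roll":0},{"translation":[-0.483,0.267,0],"roll":0}]'
python3 -m crank '[{"translation":[0,0,0],"roll":0},{"translation":[0,0,0],"roll":0},{"translation":[0,0,0],"roll":0}]'
python3 - <<'E'
from h import *
go([.588,-.208,.0175],np.radians(-22.4))
W=ctrl.camera_params("wrist");a=ctrl.camera("wrist");cv2.imwrite("pics/w10.png",a[:,:,::-1])
for d in ctrl.regions_of("wrist","keeper")[:3]:
    m=d["mask"]&(a.astype(int).sum(2)>480);v,u=np.nonzero(m);print(round(d["score"],2),d["rect"],m.sum())
    if m.sum()>50:
        (cu,cv_),(w,h),an=cv2.minAreaRect(np.c_[u,v].astype(np.float32));box=cv2.boxPoints(((cu,cv_),(w,h),an))
        B=onz(W,box,.08);print(B.mean(0).round(4),np.linalg.norm(np.diff(B,axis=0),axis=1).round(4),np.degrees(np.arctan2(*(B[1]-B[0])[1::-1])),np.degrees(np.arctan2(*(B[2]-B[1])[1::-1])))
E
```

```text
t: 26.25
eef_pos: [0.5881, -0.2095, 0.1325]
eef_rot: [-0.001, 0.831, 0.556, -0.001]
wrist_force: [0.5, 0.3, 0.6]
opening: 0.0256
grasp_force: 0.0
t: 26.55
eef_pos: [0.5884, -0.2064, 0.1326]
eef_rot: [-0.001, 0.831, 0.556, -0.0]
wrist_force: [-1.0, 0.1, -0.9]
opening: 0.0258
grasp_force: 0.0
pos [ 0.5884 -0.2064  0.1326] toolx [0.382 0.924 0.   ] tooly yaw deg -22.47 j6 -0.14
shift mm [ -1.6   0.5 115.1] share [-0.02   0.006  1.438]
roll deg -0.07 share -0.0002
0.87 [279.9, 305.5, 311.4, 357.4] 170
[ 0.5584 -0.3208  0.08  ] [0.0283 0.0053 0.0285] 19.317570094299143 -80.93127982655288
0.77 [387.3, 258.2, 436.9, 369.9] 243
[ 0.6576 -0.3603  0.08  ] [0.0675 0.0098 0.068 ] 67.92788355538299 -33.870461348944666
0.65 [273.2, 160.9, 283.2, 244.8] 658
[ 0.588  -0.2075  0.08  ] [0.0505 0.007  0.0505] 67.17198114935339 -22.510465671102516
```

Keeper confirmed at (0.588,-0.2075), 51 mm wide. Descend and grip.

```bash
python3 -m crank '[{"translation":[-0.015,0,0.4],"roll":0},{"translation":[0,0,0.4],"roll":0},{"translation":[0,0,0.3],"roll":0},{"translation":[0,0,0.2],"roll":0},{"translation":[0,0,0.14],"roll":0},{"translation":[0,0,0],"roll":0},{"translation":[0,0,0],"roll":0},{"translation":[0,0,0],"roll":0}]'
python3 -m crank '[{"translation":[0,0,0],"roll":0},{"translation":[0,0,0],"roll":0},{"translation":[0,0,0],"roll":0},{"translation":[0,0,0],"roll":0},{"translation":[0,0,0],"roll":0},{"translation":[0,0,0],"roll":0}]' 0 80
python3 -m crank '[{"translation":[0,0,-0.2],"roll":0},{"translation":[0,0,-0.4],"roll":0},{"translation":[0,0,-0.4],"roll":0},{"translation":[0,0,-0.45],"roll":0},{"translation":[0,0,0],"roll":0},{"translation":[0,0,0],"roll":0}]'
```

```text
t: 27.45
eef_pos: [0.5897, -0.2092, 0.0196]
eef_rot: [0.001, 0.832, 0.555, 0.001]
wrist_force: [-0.4, -0.1, 0.1]
opening: 0.0259
grasp_force: 0.0
t: 28.05
eef_pos: [0.5892, -0.2091, 0.0193]
eef_rot: [0.001, 0.832, 0.555, 0.0]
wrist_force: [-0.8, 0.6, 5.8]
opening: 0.0063
grasp_force: 78.9
t: 28.65
eef_pos: [0.5891, -0.209, 0.1356]
eef_rot: [0.001, 0.832, 0.555, 0.001]
wrist_force: [-0.2, -0.2, -3.7]
opening: 0.0067
grasp_force: 78.5
```

```bash
python3 -m crank '[{"translation":[0,0,0],"roll":0.0231},{"translation":[0,0,0],"roll":0.0231},{"translation":[0,0,0],"roll":0.0231},{"translation":[0,0,0],"roll":0.0231},{"translation":[0,0,0],"roll":0.0231},{"translation":[0,0,0],"roll":0.0231},{"translation":[0,0,0],"roll":0.0231},{"translation":[0,0,0],"roll":0.0231}]'
python3 -c "
from h import *
go([.5472,.2185,.135],np.radians(-88.9))"
```

```text
t: 29.45
eef_pos: [0.587, -0.2078, 0.1317]
eef_rot: [-0.001, 1.0, 0.005, -0.002]
wrist_force: [-0.1, -0.0, -2.2]
opening: 0.0062
grasp_force: 78.3
pos [ 0.587  -0.2078  0.1317] toolx [ 1.     0.009 -0.004] tooly yaw deg -89.47 j6 1.03
shift mm [ -35.9 -426.7   -2.2] share [-0.448 -5.333 -0.028]
roll deg -0.57 share -0.0016
```

```bash
python3 -m crank '[{"translation":[-0.05,-0.6,0],"roll":0},{"translation":[-0.05,-0.6,0],"roll":0},{"translation":[-0.05,-0.6,0],"roll":0},{"translation":[-0.05,-0.6,0],"roll":0},{"translation":[-0.05,-0.6,0],"roll":0},{"translation":[-0.05,-0.6,0],"roll":0},{"translation":[-0.05,-0.6,0],"roll":0},{"translation":[-0.05,-0.6,0],"roll":0}]'
python3 -m crank '[{"translation":[-0.05,-0.53,0],"roll":0},{"translation":[0,0,0],"roll":0},{"translation":[0,0,0.15],"roll":0},{"translation":[0,0,0.15],"roll":0},{"translation":[0,0,0],"roll":0},{"translation":[0,0,0],"roll":0},{"translation":[0,0,0],"roll":0},{"translation":[0,0,0],"roll":0}]'
python3 - <<'E'
from h import *
go([.5472,.2185,.0483],np.radians(-88.9))
W=ctrl.camera_params("wrist");a=ctrl.camera("wrist");np.savez("w11.npz",**W);cv2.imwrite("pics/w11.png",a[:,:,::-1])
for q in["keeper","magazine","rail","follower","strip"]:
    for d in ctrl.regions_of("wrist",q)[:2]:
        print(q,round(d["score"],2),np.round(d["rect"]).tolist(),d["mask"].sum())
for y in(.217,.2185,.220):print(y,proj(W,[[.5472+.036*k,y-.0205*.036*k*-0,.075] for k in(-1,1)]).round(1).tolist())
E
```

```text
t: 30.25
eef_pos: [0.5486, 0.1765, 0.1321]
eef_rot: [0.0, 1.0, 0.008, -0.002]
wrist_force: [0.8, -0.0, -2.6]
opening: 0.0059
grasp_force: 78.6
t: 31.05
eef_pos: [0.5466, 0.2166, 0.1106]
eef_rot: [-0.0, 1.0, 0.007, 0.0]
wrist_force: [-0.1, 0.1, -0.9]
opening: 0.0066
grasp_force: 78.9
pos [0.5466 0.2166 0.1106] toolx [1.    0.014 0.001] tooly yaw deg -89.17 j6 1.73
shift mm [ 0.5 -1.9 62.3] share [ 0.007 -0.023  0.779]
roll deg -0.27 share -0.0008
keeper 0.57 [268.0, 199.0, 291.0, 354.0] 2803
magazine 0.82 [82.0, 123.0, 452.0, 259.0] 43317
rail 0.83 [288.0, 190.0, 450.0, 252.0] 8326
follower 0.78 [130.0, 195.0, 291.0, 213.0] 1512
follower 0.67 [79.0, 125.0, 451.0, 259.0] 42952
strip 0.22 [131.0, 193.0, 288.0, 211.0] 1244
0.217 [[275.6, 268.2], [276.9, 168.0]]
0.2185 [[273.5, 268.2], [274.6, 168.0]]
0.22 [[271.4, 268.2], [272.2, 167.9]]
```

Run:
```python
from h import *
W=dict(np.load("w11.npz"));g=cv2.cvtColor(cv2.imread("pics/w11.png"),cv2.COLOR_BGR2GRAY)
print("u  ",list(range(250,302,2)))
for v in range(150,214,4):print(v,g[v,250:302:2].tolist())
print(onz(W,[[288,200],[288,225],[288,246]],.077).round(4).tolist())
for x in(.016,.0295,.036):print(x,proj(W,[[.5482+x,.2185+dy,.075] for dy in(-.00825,.00825)]).round(1).tolist(),proj(W,[[.5482+x,.2185+dy,.049] for dy in(-.00525,.00525)]).round(1).tolist())
```

```text
u   [250, 252, 254, 256, 258, 260, 262, 264, 266, 268, 270, 272, 274, 276, 278, 280, 282, 284, 286, 288, 290, 292, 294, 296, 298, 300]
150 [73, 72, 71, 72, 71, 72, 66, 64, 63, 63, 61, 64, 62, 60, 66, 62, 96, 103, 108, 107, 108, 107, 109, 109, 108, 108]
154 [72, 73, 74, 77, 74, 85, 91, 91, 94, 94, 92, 93, 92, 93, 91, 92, 90, 92, 89, 92, 106, 108, 108, 107, 106, 104]
158 [73, 75, 72, 71, 74, 91, 89, 93, 92, 90, 92, 89, 91, 89, 93, 91, 95, 91, 91, 91, 105, 106, 106, 105, 109, 110]
162 [74, 72, 72, 74, 89, 94, 95, 91, 90, 94, 89, 93, 91, 93, 90, 93, 90, 87, 92, 90, 95, 105, 109, 108, 106, 104]
166 [62, 65, 67, 82, 108, 103, 108, 104, 110, 94, 112, 110, 107, 109, 108, 110, 109, 110, 111, 109, 106, 65, 68, 62, 65, 63]
170 [66, 65, 63, 130, 168, 151, 164, 167, 167, 166, 168, 168, 171, 159, 156, 159, 161, 158, 144, 156, 159, 68, 64, 62, 64, 62]
174 [64, 63, 63, 87, 140, 138, 175, 149, 139, 140, 140, 140, 139, 125, 125, 124, 122, 96, 116, 179, 146, 67, 65, 64, 65, 65]
178 [92, 91, 90, 98, 138, 136, 170, 172, 135, 105, 106, 110, 125, 125, 122, 126, 98, 97, 134, 180, 177, 91, 89, 94, 93, 94]
18
[... 621 characters left out ...]
21, 119, 119, 117]
202 [113, 144, 142, 129, 74, 110, 139, 143, 155, 154, 129, 108, 107, 109, 112, 114, 112, 123, 156, 146, 220, 228, 227, 227, 227, 227]
206 [83, 92, 88, 92, 59, 84, 91, 131, 159, 159, 121, 108, 110, 108, 108, 114, 111, 120, 156, 155, 225, 229, 230, 229, 228, 229]
210 [94, 92, 93, 94, 95, 94, 92, 122, 160, 163, 118, 109, 107, 108, 110, 116, 114, 118, 152, 157, 223, 227, 229, 229, 229, 229]
[[0.5625, 0.2095, 0.077], [0.545, 0.2091, 0.077], [0.5295, 0.2087, 0.077]]
0.016 [[286.8, 196.6], [261.7, 196.3]] [[281.8, 186.2], [267.4, 186.0]]
0.0295 [[287.3, 176.5], [261.7, 176.2]] [[282.1, 168.0], [267.5, 167.8]]
0.036 [[287.5, 166.6], [261.7, 166.3]] [[282.3, 159.0], [267.5, 158.8]]
```

Run:
```python
from h import *
W=dict(np.load("w11.npz"));g=cv2.cvtColor(cv2.imread("pics/w11.png"),cv2.COLOR_BGR2GRAY)
for z in(.1113,.1713):print(z,proj(W,[[.5736,.2166+dy,z] for dy in(-.004,0,.004)]).round(1).tolist())
print("u",list(range(256,300,2)))
for v in range(196,300,6):print(v,g[v,256:300:2].tolist())
s=ctrl.read_state();print(s["eef_pos"],s["wrist_force"])
```

```text
0.1113 [[284.7, 199.3], [277.4, 199.2], [270.0, 199.1]]
0.1713 [[287.9, 246.3], [277.3, 246.2], [266.8, 246.0]]
u [256, 258, 260, 262, 264, 266, 268, 270, 272, 274, 276, 278, 280, 282, 284, 286, 288, 290, 292, 294, 296, 298]
196 [96, 104, 127, 149, 113, 112, 108, 112, 114, 115, 112, 113, 113, 111, 107, 127, 145, 125, 117, 118, 119, 122]
202 [129, 74, 110, 139, 143, 155, 154, 129, 108, 107, 109, 112, 114, 112, 123, 156, 146, 220, 228, 227, 227, 227]
208 [96, 92, 93, 92, 120, 159, 161, 118, 109, 107, 109, 111, 115, 112, 117, 157, 152, 225, 230, 230, 229, 229]
214 [120, 110, 117, 110, 107, 106, 104, 108, 110, 110, 107, 109, 114, 111, 115, 114, 106, 218, 220, 220, 222, 223]
220 [121, 126, 126, 123, 172, 173, 167, 104, 106, 106, 107, 111, 113, 110, 111, 154, 130, 218, 222, 221, 222, 222]
226 [71, 72, 89, 91, 89, 94, 91, 108, 106, 108, 105, 109, 112, 110, 111, 127, 109, 226, 224, 224, 225, 240]
232 [113, 111, 91, 90, 89, 91, 98, 111, 108, 107, 105, 108, 110, 112, 111, 122, 104, 225, 224, 238, 240, 241]
238 [112, 103, 90, 95, 91, 91, 100, 109, 106, 104, 107, 107, 109, 112, 112, 120, 95, 240
[... 520 characters left out ...]
127, 127, 127, 123, 123, 124, 123, 125, 118, 60, 104, 112, 111, 113, 112]
274 [110, 110, 113, 110, 116, 71, 105, 124, 123, 125, 124, 127, 127, 126, 124, 115, 56, 102, 112, 114, 114, 111]
280 [112, 112, 112, 111, 113, 50, 106, 123, 123, 125, 123, 123, 123, 122, 124, 118, 60, 85, 110, 111, 110, 112]
286 [111, 115, 113, 111, 113, 41, 29, 113, 124, 126, 125, 128, 124, 123, 118, 72, 29, 61, 115, 112, 109, 112]
292 [112, 111, 110, 113, 111, 26, 13, 110, 122, 122, 120, 123, 123, 124, 122, 70, 20, 25, 111, 113, 112, 112]
298 [110, 112, 112, 114, 98, 25, 31, 109, 126, 124, 125, 126, 124, 123, 140, 68, 23, 26, 105, 111, 110, 112]
[0.5461678  0.21716332 0.11033951] [-0.09544683  0.48489244 -1.32679156]
```

```bash
python3 -m crank '[{"translation":[0,-0.01,0.2],"roll":-0.0008},{"translation":[0,0,0.15],"roll":0},{"translation":[0,0,0],"roll":0},{"translation":[0,0,0],"roll":0},{"translation":[0,0,0],"roll":0},{"translation":[0,0,0],"roll":0},{"translation":[0,0,0],"roll":0}]'
python3 - <<'E'
from h import *
go([.5466,.2190,.0483],np.radians(-88.9))
W=ctrl.camera_params("wrist");a=ctrl.camera("wrist");g=cv2.cvtColor(a,cv2.COLOR_RGB2GRAY);cv2.imwrite("pics/w12.png",a[:,:,::-1])
z=ctrl.read_state()["eef_pos"];print(z)
print(proj(W,[[z[0]+.027,z[1]+dy,z[2]+.0007] for dy in(-.004,0,.004)]).round(1).tolist(),proj(W,[[.5482+.027,.2187+dy,.075] for dy in(-.00825,0,.00825)]).round(1).tolist())
print("u",list(range(246,306,2)))
for v in list(range(130,216,5)):print(v,g[v,246:306:2].tolist())
E
```

```text
t: 32.05
eef_pos: [0.5464, 0.218, 0.0826]
eef_rot: [-0.0, 1.0, 0.01, 0.0]
wrist_force: [-0.0, -0.7, -2.3]
opening: 0.0064
grasp_force: 78.9
pos [0.5464 0.218  0.0826] toolx [1.    0.02  0.001] tooly yaw deg -88.83 j6 1.73
shift mm [ 0.2 -1.  34.3] share [ 0.002 -0.013  0.429]
roll deg 0.07 share 0.0002
[0.54632898 0.2179765  0.08252039]
[[284.9, 199.4], [277.6, 199.3], [270.3, 199.1]] [[290.9, 192.1], [276.4, 191.8], [261.9, 191.5]]
u [246, 248, 250, 252, 254, 256, 258, 260, 262, 264, 266, 268, 270, 272, 274, 276, 278, 280, 282, 284, 286, 288, 290, 292, 294, 296, 298, 300, 302, 304]
130 [53, 57, 59, 59, 60, 56, 57, 59, 57, 56, 54, 55, 59, 56, 59, 61, 54, 56, 58, 60, 57, 55, 60, 60, 55, 55, 59, 54, 53, 56]
135 [120, 119, 122, 120, 122, 121, 121, 120, 122, 113, 112, 113, 108, 110, 112, 110, 110, 110, 113, 111, 112, 110, 111, 112, 112, 110, 112, 112, 112, 108]
140 [121, 122, 122, 121, 123, 121, 121, 123, 121, 122, 121, 116, 114, 113, 113, 115, 113, 116, 113, 114, 112, 113, 113, 116, 112, 112, 114, 113, 112, 112]
145 [115, 116, 114, 117, 119, 119, 118, 118, 118, 119, 107, 111, 109, 111, 
[... 1359 characters left out ...]
, 89, 90, 123, 125, 127, 125, 123, 124, 126, 103, 92, 97, 97, 128, 178, 179, 97, 91, 93, 92, 92]
200 [195, 195, 196, 150, 125, 126, 120, 104, 86, 92, 91, 122, 114, 111, 109, 107, 112, 115, 114, 125, 96, 97, 148, 177, 178, 122, 122, 124, 122, 121]
205 [154, 155, 148, 117, 102, 113, 116, 117, 91, 88, 90, 101, 110, 108, 108, 106, 111, 114, 115, 119, 105, 96, 148, 177, 177, 119, 119, 118, 114, 115]
210 [70, 101, 135, 135, 135, 104, 70, 116, 117, 128, 112, 112, 109, 109, 110, 106, 111, 113, 112, 119, 118, 108, 139, 141, 117, 118, 121, 120, 117, 121]
215 [82, 73, 113, 115, 113, 90, 76, 93, 116, 110, 152, 156, 113, 111, 108, 107, 112, 110, 112, 113, 134, 127, 132, 123, 166, 166, 168, 169, 167, 168]
```

Cheeks centre at u≈276.0 and keeper at 277.4: 1 mm to shift towards +y. Lowering.

```bash
python3 -m crank '[{"translation":[0,-0.012,0],"roll":0},{"translation":[0,0,0.08],"roll":0},{"translation":[0,0,0.08],"roll":0},{"translation":[0,0,0],"roll":0},{"translation":[0,0,0],"roll":0}]'
python3 -m crank '[{"translation":[0,0,0.08],"roll":0},{"translation":[0,0,0.06],"roll":0},{"translation":[0,0,0],"roll":0},{"translation":[0,0,0],"roll":0}]'
python3 -m crank '[{"translation":[0,0,0.06],"roll":0},{"translation":[0,0,0.04],"roll":0},{"translation":[0,0,0],"roll":0},{"translation":[0,0,0],"roll":0}]'
```

```text
t: 32.6
eef_pos: [0.5455, 0.2188, 0.0687]
eef_rot: [0.0, 1.0, 0.01, -0.001]
wrist_force: [1.4, 0.0, -2.1]
opening: 0.0067
grasp_force: 78.9
t: 33.0
eef_pos: [0.5458, 0.2188, 0.0578]
eef_rot: [0.0, 1.0, 0.01, -0.0]
wrist_force: [0.7, 0.2, -2.6]
opening: 0.0069
grasp_force: 78.9
t: 33.4
eef_pos: [0.5459, 0.2188, 0.0499]
eef_rot: [0.0, 1.0, 0.01, -0.0]
wrist_force: [-0.3, 0.1, -3.2]
opening: 0.0062
grasp_force: 78.9
```

In the slot with no contact force; a little further to the sills.

```bash
python3 -m crank '[{"translation":[0,0,0.02],"roll":0},{"translation":[0,0,0],"roll":0},{"translation":[0,0,0],"roll":0}]'
python3 -m crank '[{"translation":[0,0,0.015],"roll":0},{"translation":[0,0,0],"roll":0},{"translation":[0,0,0],"roll":0}]'
```

```text
t: 33.7
eef_pos: [0.546, 0.2189, 0.0485]
eef_rot: [-0.0, 1.0, 0.01, 0.0]
wrist_force: [0.2, 0.5, -2.1]
opening: 0.0064
grasp_force: 78.9
t: 34.0
eef_pos: [0.5463, 0.2189, 0.0483]
eef_rot: [0.0, 1.0, 0.01, 0.0]
wrist_force: [-3.1, -0.6, 5.8]
opening: 0.0066
grasp_force: 80.1
```

Resting on the sills at the predicted height. Release, rise and check.

```bash
python3 -m crank '[{"translation":[0,0,-0.01],"roll":0},{"translation":[0,0,0],"roll":0},{"translation":[0,0,0],"roll":0},{"translation":[0,0,0],"roll":0},{"translation":[0,0,-0.2],"roll":0},{"translation":[0,0,-0.4],"roll":0},{"translation":[0,0,-0.4],"roll":0},{"translation":[0,0,-0.1],"roll":0}]' 0.3
python3 -m crank '[{"translation":[0,0,0],"roll":0},{"translation":[0,0,0],"roll":0},{"translation":[0,0,0],"roll":0},{"translation":[0,0,0],"roll":0}]'
python3 - <<'E'
from h import *
W=ctrl.camera_params("wrist");a=ctrl.camera("wrist");cv2.imwrite("pics/w13.png",a[:,:,::-1]);np.savez("w13.npz",**W)
s=ctrl.read_state();print(s["eef_pos"],s["wrist_force"])
for q in["keeper","rail","magazine"]:
    for d in ctrl.regions_of("wrist",q)[:2]:
        print(q,round(d["score"],2),np.round(d["rect"]).tolist())
o=np.array([.5496,.1529]);c,n=np.cos(.02),np.sin(.02);M=lambda x,y,z:[o[0]+c*x-n*y,o[1]+n*x+c*y,z]
k=proj(W,[M(x,66+0 and 0 or .066+dy,.109) for x in(-.026,.026) for dy in(-.004,.004)]);print("keeper top pred",k.round(1).tolist())
print("rail pred",proj(W,[M(x,y,.077) for x in(-.014,.014) for y in(-.05,.056)]).round(1).tolist(),"fin",proj(W,[M(0,-.035,.103)]).round(1).tolist())
g=cv2.cvtColor(a,cv2.COLOR_RGB2GRAY);u0=int(k[:,0].mean());v0=int(k[:,1].mean())
print("u",u0-24);
for v in range(v0-60,v0+61,6):print(v,g[v,u0-24:u0+26:2].tolist())
for c_ in("scene","top"):
    ctrl.camera(c_);P=ctrl.camera_params(c_)
    print(c_,[(q,[(round(d["score"],2),np.round(d["rect"]).tolist()) for d in ctrl.regions_of(c_,q)[:2]]) for q in("rail","keeper","short_strip")],proj(P,[M(0,-.035,.103),M(0,.066,.109),M(0,.056,.077)]).round(0).tolist())
E
```

```text
t: 34.8
eef_pos: [0.549, 0.2195, 0.1415]
eef_rot: [-0.001, 1.0, 0.01, 0.004]
wrist_force: [-0.0, 0.5, -0.9]
opening: 0.0259
grasp_force: 0.0
t: 35.2
eef_pos: [0.545, 0.2187, 0.1345]
eef_rot: [0.0, 1.0, 0.01, -0.001]
wrist_force: [-0.7, -0.2, 0.2]
opening: 0.0256
grasp_force: 0.0
[0.54518327 0.21869243 0.13473423] [-1.29881788 -0.44703568  0.05488894]
keeper 0.85 [270.0, 166.0, 286.0, 261.0]
rail 0.58 [289.0, 177.0, 439.0, 234.0]
magazine 0.92 [100.0, 118.0, 436.0, 248.0]
keeper top pred [[282.5, 258.5], [270.6, 258.5], [282.9, 182.9], [269.9, 182.9]]
rail pred [[431.0, 223.7], [290.0, 224.0], [436.5, 187.8], [290.5, 187.7]] fin [[428.5, 218.6]]
u 252
160 [63, 65, 62, 61, 64, 157, 160, 165, 156, 158, 160, 159, 160, 160, 157, 157, 158, 158, 141, 144, 158, 69, 63, 65, 65]
166 [62, 62, 59, 64, 64, 114, 137, 159, 174, 111, 107, 111, 113, 110, 112, 102, 93, 98, 100, 181, 179, 67, 64, 63, 64]
172 [91, 92, 95, 92, 92, 117, 118, 96, 89, 79, 112, 113, 109, 108, 108, 120, 92, 96, 95, 178, 164, 89, 89, 92, 91]
178 [121, 119, 111, 113, 113, 108, 116, 92, 89, 90, 110, 105, 110, 109, 110, 116, 100,
[... 2049 characters left out ...]
13, 112, 112, 112, 114, 113]
280 [108, 111, 113, 111, 116, 112, 114, 114, 114, 115, 112, 111, 112, 111, 116, 112, 112, 113, 115, 113, 112, 113, 113, 113, 113]
scene [('rail', [(0.71, [303.0, 146.0, 339.0, 180.0])]), ('keeper', [(0.87, [151.0, 304.0, 199.0, 338.0]), (0.59, [144.0, 272.0, 168.0, 293.0])]), ('short_strip', [(0.78, [192.0, 207.0, 216.0, 226.0])])] [[310.0, 156.0], [338.0, 136.0], [335.0, 147.0]]
top [('rail', [(0.87, [180.0, 238.0, 226.0, 254.0]), (0.43, [310.0, 217.0, 377.0, 289.0])]), ('keeper', [(0.69, [392.0, 192.0, 426.0, 213.0]), (0.47, [398.0, 234.0, 405.0, 251.0])]), ('short_strip', [(0.65, [326.0, 264.0, 341.0, 274.0])])] [[215.0, 244.0], [173.0, 245.0], [180.0, 246.0]]
```

Run:
```python
from h import *
g=cv2.cvtColor(cv2.imread("pics/w13.png"),cv2.COLOR_BGR2GRAY)
print("top",[(v,int(g[v,274:282].mean())) for v in range(177,189)],"bot",[(v,int(g[v,274:282].mean())) for v in range(254,264)])
W=dict(np.load("w13.npz"))
for z in(.105,.109,.113):print(z,proj(W,[[.548+x,.2189,z] for x in(.026,-.026)])[:,1].round(1))
```

```text
top [(177, 109), (178, 109), (179, 110), (180, 109), (181, 110), (182, 110), (183, 130), (184, 194), (185, 207), (186, 204), (187, 206), (188, 206)] bot [(254, 226), (255, 224), (256, 225), (257, 222), (258, 195), (259, 108), (260, 109), (261, 110), (262, 111), (263, 110)]
0.105 [181.7 256.1]
0.109 [183.3 258.9]
0.113 [185.  261.7]
```

The keeper's top edge (v 183.3–258.8) matches the seated prediction (183.3–258.9), and the rail end is where it should be when shut. Handing in.

```bash
python3 -c "
from cell import ctrl
print(ctrl.sign_off())"
```

```text
the job is handed in; nothing more can be done
None
```

I handed the job in after about 36 s with the full strip seated, the rail shut against its stop and the keeper down on the slot sills. Camera measurements and contact forces agreed; the hand-in returned no verdict.

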